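Gauge the tray lane and hold its guide

ROBOT

A 7-joint arm with a two-finger parallel gripper is mounted at the origin on the work surface; the furniture and walls round the work are solid. World frame = base frame: x ahead of the robot, y to its left, z up, the work surface at z = 0. Lengths are in m, angles in rad, forces in N, time in s.
With the tool pointing down it reaches from about 0.425 to 0.95 m from the base axis. Payload 4.7 kg.
Tool frame: the origin (TCP) lies at the very end of the fingers, on their centre line; the grasp point (between the pads) lies 19 mm behind it; z points along the fingers, y is the direction in which the jaws open and shut (so a half turn about z gives the same grasp; the last joint's range is limited). The gripper opens to 87 mm and grips with 3 to 60 N. Pads are 19 mm wide; open, the fingers measure 117 mm over their backs; the gripper's body (75 mm by 190 mm) begins 51 mm behind the grasp point.
Start: joints at [1.075, 0.469, -0.049, 1.532, 0.024, 1.141, -0.082], TCP at [0.304, -0.603, 0.223] pointing down, gripper open.
Joint ranges: [-2.59, 2.59], [-0.33, 1.99], [-1.39, 1.29], [0.1, 2.45], [-1.04, 4.18], [0.21, 1.99], [-2.66, 2.66]. Speed limits (rad/s): [2.57, 2.57, 3.14, 3.14, 3.14, 3.14, 3.14].

INTERFACE

Orientations are given as a 3x3 rotation matrix whose columns are the frame's x, y, z axes.
In Python, from plant import manip gives the robot as it stands.
- The arm moves only by the tool play_rows, never from a script. Its arguments are lists of equal length, an entry for each row: "slide": the shift along the tool's x, y, z in mm, a list of three; "angular": the turn, a rotation vector about the tool's x, y, z in rad, a list of three; "claw": the gripper's target within -1 to 1 (shut at 1, half-way at 0, fully open at -1). A call has 1 to 20 rows; each row shifts and turns the pose as measured when the row begins, along the tool's axes as they then stand; what a row does not reach is not made up. A row lasts 1/12 s, in which the tool goes at most 41.7 mm and 7.16 degrees, less where a joint would pass 70% of its speed; a pose out of reach is approached as far as the arm can. A call is refused whole if a number of a shift passes 41.7 or a number of a turn 0.125, either way. A call with a gripper value outside its range is refused whole. The fingers move at their own pace and stop on an object; "grip_force" is the grip in N (left out, the last holds). Time passes only in rows, so rows that do not move let the fingers close. It gives the time, the measured TCP pose, the force and the opening at its end, in the units of the state.
- manip.get_state(): the state, without advancing time (a new reading comes with each control period).
- manip.read_camera(name): name is "scene" or "top" or "wrist"; returns a dict with "frame" (384x512x3 uint8, red, green, blue), "mtx" (3x3 intrinsics, pixels), "dist" ([k1, k2, p1, p2, k3] as OpenCV has them; the pictures are not rectified), "T" (4x4, takes a point from camera to world coordinates); the wrist camera has in their place "mount" (4x4, takes a point from camera to tool coordinates, whose origin is the TCP and whose axes are the flange's). Camera axes: x right, y down, z forward; pixel columns grow to the right and rows downward; lengths in m; the calibration is good to about 2 mm. A picture is of the moment at which its call begins: read the wrist's pose just before it. There is no depth.
- manip.job_done(): hands the job in, once; it reports no verdict.
Trained networks look in the newest picture that a camera, given by its name, has taken for a name from the list of things; names that differ only in an ending like _2 or _b are one class to them, and where a whole thing is asked for, a point or a joint stands for the part that bears it (a point fixed in the world has none). Each returns a list of dicts, best first, with "p" (0 to 1); they miss things now and then, are a little off and sometimes report something else, mostly with a low value. They report only what shows in the picture. A call takes as long as a camera call. They do not tell look-alikes from the thing itself.
- manip.cut_out(target, camera): "pixels" (384x512 bool, what is visible of it) and "xy" ([column, row] in pixels, amid what is visible of it).
The state is a dict: "time_s": time; "joint_positions": joint angles; "joint_vel": joint speeds; "joint_torque": joint torques, N m; "eef_pos": TCP position; "tcp_rot": TCP orientation; "wrist_force": force on the tool from outside, world axes, zero at the start; "moment": the same for the moment, N m; "gripper_width": opening from 0.0 (shut) to 1.0 (fully open).
Only numpy, scipy, OpenCV 4.12 (cv2) and the standard library are available. Lean on these libraries where they do the work, as an engineer would, in place of code of your own. Each camera call takes 0.05 s, during which the arm holds its last target.

TASK

Set the tray lane with the orange gauge block: first slide the aluminium guide by its black handle until its red pointers stand at the red marks, then put the gauge block upright into the one bay that is now wide enough for it (in front of the thinner blue block), square to the lane and about in the middle of that bay, down on the board, and let go of it. Then take the guide again and press its face flush against the gauge block, clamping it against the blue block with a steady push of about 10 N, and finish while still holding it pressed so that I can tighten the screws. Leave the meal tray at the back left and the tape roll where they are.

Things in the scene. Friction and masses are not known exactly. Their poses are not given: they have to be found in the camera images.
- lane: fixed tray lane: light grey board 230 (x) x 230 (y) x 8 mm on the table, with a fence at its far (+x) side and a sliding guide at its near side. Origin on the table, 20 mm to +x of the board's middle; its x axis points from the guide to the fence (the guide slides along it), y runs along the fence, z up. Board top is 8 mm above the origin. Position and yaw vary.
- guide (a joint): slide of the guide, m: how far its face stands off the thick block's face, 0 to 0.09; grows as the guide moves away from the fence (to the lane's -x). The guide's face is at lane x = 0.042 - value. At the red marks it reads 0.018: then the gap is 36 mm at the thin block and 18 mm at the thick one. Pressed flush on the gauge block in the wide bay it reads 0.008. It slides with about 0.6 N of friction and stays where it is left. It starts wide open, 0.045 to 0.075.
- guide_grip (a point): the guide's upright black handle, 20 (x) x 40 (y) mm, top 95 mm above the table; this point is in its middle, 75 mm above the table. It stands 56 mm behind (-x) the guide's face; the aluminium face plate is 190 mm long (y), 12 mm thick, its top 47 mm above the table. Axes as the lane's.
- pointer (a point): red pointer at the left (+y) end of the guide's face plate (there is one at the right end too), 14 mm above the table; moves with the guide
- mark (a point): red line across the left edge of the board (there is one on the right edge too), 9 mm above the table; the guide is at the mark when the pointer has the same x in the lane's frame (4 mm to its side)
- thin_block: thinner blue fence block, 25 (x) x 90 (y) x 40 mm, fixed on the board at the left or right half of the fence; origin on the board in line with the middle of the block's length, axes as the lane's, its face towards the guide at x = -12.5 mm of this frame, at lane x = 60 mm. Top 48 mm above the table.
- thick_block: thicker blue fence block, 43 x 90 x 40 mm, fixed at the other half of the fence; its face stands 18 mm nearer to the guide, at lane x = 42 mm. Origin as for the thin block.
- wide_bay (a point): the middle of the wide bay with the guide at the mark, on the board's top, 18 mm in front of the thin block's face
- gauge_center (a point): loose orange gauge block, about 0.12 kg: foot 26 (x, thickness) x 60 (y, length) x 36 mm, and on it a grip 16 (x) x 36 (y) x 40 mm; 76 mm tall in all. This point is at its middle, 38 mm above its underside. It stands upright at the left of the lane; turned half round it is the same.
- tray_left: bystander: oval closed foil meal tray, 149 x 121 x 51 mm, at the back left; a second tray and a stack of lid boards stand near the robot, fixed
- tape: bystander: brown roll of tape, 92 x 90 x 48 mm, near the robot on the left
There are look-alikes about, which are no part of the job. What is meant by the part that bears gauge_center is not turquoise, and is the smaller of those in its own colour.

How it is judged:
By the outcome, as a careful person would: the job done as asked, in the order asked, and still so for the second after the job is handed in, while the arm keeps its last pose, push and grip.
It also fails if it takes over 72 s, if anything falls off the work surface, if the arm or the gripper's body presses on something with over 40 N, if the wrist force passes 120 N, or if a joint passes its speed limit or range.

## Working session

There is one attempt and no reset: what is moved stays moved. The work goes in short steps, Python scripts to look and compute and a tool call to move; the robot and the scene stay as the last step left them, time stands still between calls to the robot, and variables do not carry over. Pictures are saved under pics/ and viewed, and the job is handed in when it is done.

Besides the shell and the picture viewer there is one more tool, called after ">>>" as name(argument=value, ...) on one line, values as JSON. play_rows: Moves the arm, as the interface text tells. Its arguments: {"type":"object","properties":{"slide":{"type":"array","items":{"type":"array","items":{"type":"number"}}},"angular":{"type":"array","items":{"type":"array","items":{"type":"number"}}},"claw":{"type":"array","items":{"type":"number"}},"grip_force":{"type":"number"}},"required":["slide","angular","claw"]}

```bash
mkdir -p pics; cat > h.py <<'E'
import numpy as np, cv2
from plant import manip
def save(n,f): cv2.imwrite('pics/'+n,cv2.cvtColor(f,cv2.COLOR_RGB2BGR))
def TT(c,st=None):
    if 'T' in c: return np.array(c['T'])
    T=np.eye(4);T[:3,:3]=st['tcp_rot'];T[:3,3]=st['eef_pos'];return T@np.array(c['mount'])
def ray(c,T,uv):
    p=cv2.undistortPoints(np.array([[uv]],float),np.array(c['mtx']),np.array(c['dist']))[0,0]
    return T[:3,3],T[:3,:3]@np.array([p[0],p[1],1])
def atz(c,T,uv,z):
    o,d=ray(c,T,uv);return o+d*(z-o[2])/d[2]
def proj(c,T,P):
    P=np.atleast_2d(P).astype(float);Ti=np.linalg.inv(T)
    r,_=cv2.Rodrigues(Ti[:3,:3]);return cv2.projectPoints(P,r,Ti[:3,3],np.array(c['mtx']),np.array(c['dist']))[0][:,0]
E
python3 - <<'E'
from h import *
s=manip.get_state();print(s)
for n in ['scene','top']:
    c=manip.read_camera(n);save(n+'0.png',c['frame']);print(n,np.round(c['T'],3).tolist(),np.round(c['mtx'],1).tolist(),c['dist'])
    for t in ['lane','guide','guide_grip','pointer','mark','thin_block','thick_block','gauge_center','tape','tray_left']:
        try:
            for d in manip.cut_out(t,n)[:4]: print(t,round(d['p'],2),np.round(d['xy']),d['pixels'].sum())
        except Exception as e: print(t,e)
E
```

```text
{'time_s': 0.0, 'joint_positions': array([ 1.07507556,  0.4694566 , -0.04855945,  1.53369361,  0.02413581,
        1.14098285, -0.08227563]), 'joint_vel': array([ 0.00094929, -0.00021085,  0.0017406 ,  0.00099358, -0.00031384,
        0.00022302, -0.00014989]), 'joint_torque': array([-1.02477814e-03, -5.07967651e+01, -8.06949637e-02, -2.36148548e+01,
       -6.10804372e-02,  3.78960196e-02,  1.94582949e-04]), 'eef_pos': array([ 0.30349617, -0.60225508,  0.22148924]), 'tcp_rot': array([[ 8.92985873e-01,  4.50083616e-01, -9.84625490e-04],
       [ 4.50084678e-01, -8.92984286e-01,  1.68778350e-03],
       [-1.19611389e-04, -1.95033167e-03, -9.99998091e-01]]), 'wrist_force': array([ 0.8710525 , -0.15430114, -0.31468618]), 'moment': array([-0.03685571, -0.06032635, -0.0170445 ]), 'gripper_width': 1.0010764123495368}
scene [[-0.902, -0.314, 0.295, 0.181], [-0.431, 0.68, -0.593, 0.668], [-0.014, -0.662, -0.749, 0.835], [0.0, 0.0, 0.0, 1.0]] [[417.7, 0.0, 254.4], [0.0, 417.7, 186.4], [0.0, 0.0, 1.0]] [0.04402013 0.         0.         0.         0.        ]
lane 0.59 [264. 160.] 4257
guide 0.
[... 630 characters left out ...]
.0, 394.7, 193.8], [0.0, 0.0, 1.0]] [-0.06803903  0.          0.          0.          0.        ]
lane 0.65 [332. 172.] 7932
guide 0.95 [336. 183.] 1834
guide 0.63 [179. 189.] 353
guide_grip 0.8 [337. 182.] 1738
guide_grip 0.29 [332. 173.] 7821
guide_grip 0.16 [344. 122.] 562
pointer 0.58 [332. 177.] 1823
pointer 0.43 [184. 126.] 2363
mark 0.89 [332. 171.] 7720
mark 0.51 [153. 272.] 707
thin_block 0.66 [344. 121.] 588
thick_block 0.83 [306. 139.] 832
thick_block 0.49 [347. 120.] 581
gauge_center 0.83 [226. 197.] 621
gauge_center 0.81 [180. 187.] 398
gauge_center 0.72 [243. 154.] 332
tape 0.63 [152. 268.] 722
tape 0.35 [347. 122.] 554
tape 0.29 [332. 172.] 7796
tray_left 0.78 [186. 123.] 2346
```

```bash
python3 - <<'E'
import cv2
for n in ['scene','top']:
    i=cv2.imread(f'pics/{n}0.png'); cv2.imwrite(f'pics/{n}0b.png',cv2.resize(i,(800,600),interpolation=cv2.INTER_CUBIC))
i=cv2.imread('pics/top0.png')[90:250,220:420];cv2.imwrite('pics/top0c.png',cv2.resize(i,None,fx=3.7,fy=3.7,interpolation=cv2.INTER_CUBIC))
E
```

```text
(no output)
```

View pics/scene0b.png

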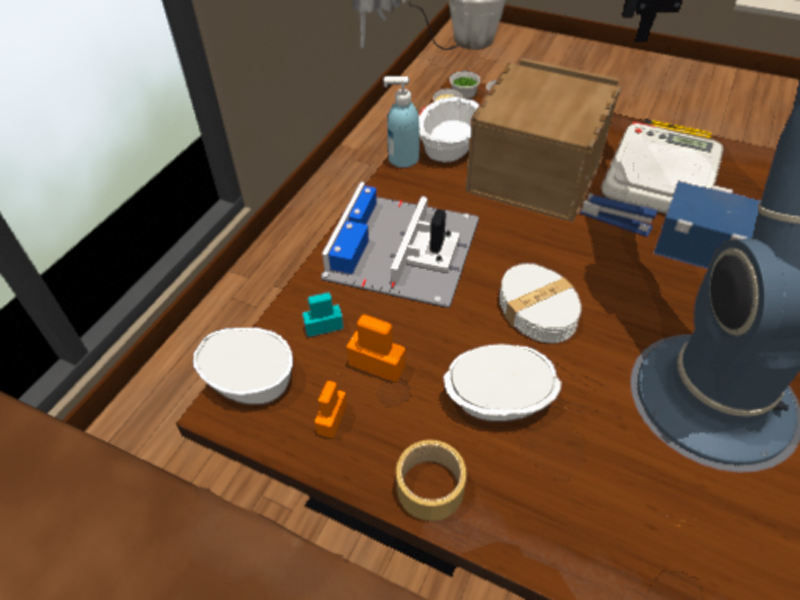

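View pics/top0b.png

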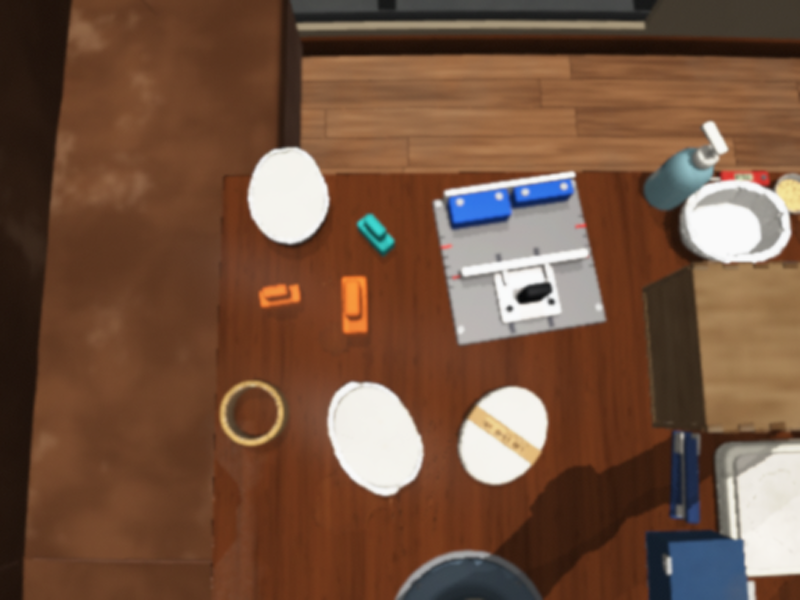

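View pics/top0c.png

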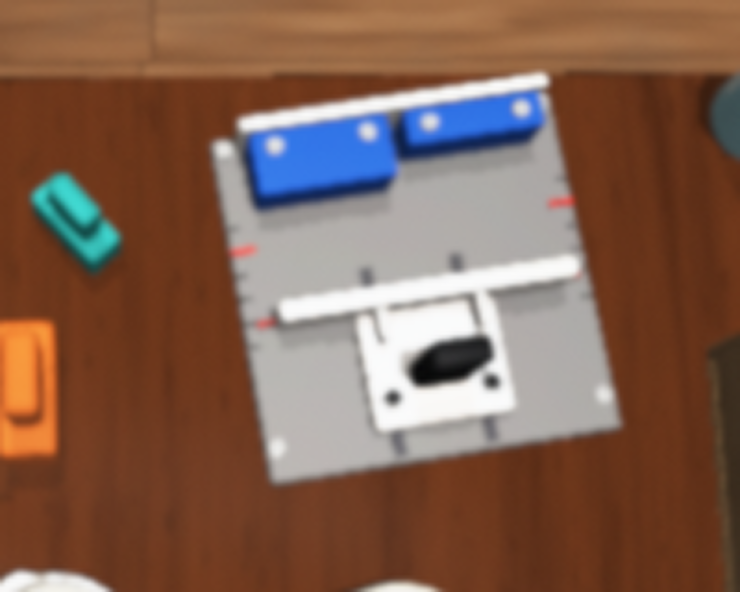

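The pictures show the thick block on the left and the thin one on the right, so the wide bay is on the right. The smaller orange block is the gauge, at about (180,187) in the top picture. The larger orange block at (226,197) and the turquoise one are look-alikes.

```bash
python3 - <<'E'
from h import *
c=manip.read_camera('top');T=TT(c)
P=lambda u,v:(u/3.7+220,v/3.7+90)
near_l=atz(c,T,P(272,484),.008);near_r=atz(c,T,P(621,428),.008);far_l=atz(c,T,P(213,142),.008)
print(near_l,near_r,far_l,np.linalg.norm(near_l-near_r),np.linalg.norm(near_l-far_l))
d=near_l-near_r; y=d/np.linalg.norm(d); yaw=np.arctan2(-y[0],y[1]);x=np.array([np.cos(yaw),np.sin(yaw),0]);y=np.array([-x[1],x[0],0])
mid=(near_r+far_l)/2; org=mid+.02*x; org[2]=0
print('yaw',yaw,'org',org)
L=lambda p:(np.dot(p-org,x)*1e3,np.dot(p-org,y)*1e3)
for n,u,v,z in [('pointer',265,323,.014),('markL',243,251,.009),('markR',561,203,.009),('thickfaceL',254,193,.048),('thickR',395,180,.048),('thinL',403,147,.048),('thinR',542,128,.048),('plateL',281,305,.047),('plateR',577,258,.047),('handle',450,357,.095)]:
    print(n,np.round(L(atz(c,T,P(u,v),z)),1))
# gauge
for d in manip.cut_out('gauge_center','top'):
    if abs(d['xy'][0]-180)<12:
        cnt=np.argwhere(d['pixels'])[:,::-1]; print(cnt.min(0),cnt.max(0),d['xy']); print('gauge rough',atz(c,T,d['xy'],.045))
f=c['frame'][165:210,155:205];save('g.png',cv2.resize(f,None,fx=14,fy=14,interpolation=cv2.INTER_CUBIC))
s=manip.get_state();w=manip.read_camera('wrist');save('w0.png',w['frame']);print(np.round(w['mount'],3),w['mtx'],w['dist'])
E
```

```text
[0.4160304  0.00371819 0.008     ] [ 0.44905946 -0.22221061  0.008     ] [0.64283621 0.03593569 0.008     ] 0.22833033444407788 0.2290826131294652
yaw 0.14516402187920466 org [ 0.56573748 -0.09024437  0.        ]
pointer [-32.3 101.8]
markL [ 18. 107.]
markR [  17.9 -105.9]
thickfaceL [44.4 98.8]
thickR [39.1  9.4]
thinL [59.7  0.2]
thinR [ 58.7 -90.3]
plateL [-29.   94.5]
plateR [-28.1 -94.7]
handle [-84.7   9.4]
[166 182] [193 197] [179.3, 188.3]
gauge rough [0.48986379 0.26662194 0.045     ]
[[ 0.    -0.953 -0.303  0.083]
 [ 1.     0.001 -0.002  0.001]
 [ 0.002 -0.303  0.953 -0.162]
 [ 0.     0.     0.     1.   ]] [[326.52458369   0.         256.04459751]
 [  0.         326.52458369 187.52816855]
 [  0.           0.           1.        ]] [0.0267778 0.        0.        0.        0.       ]
```

View pics/g.png

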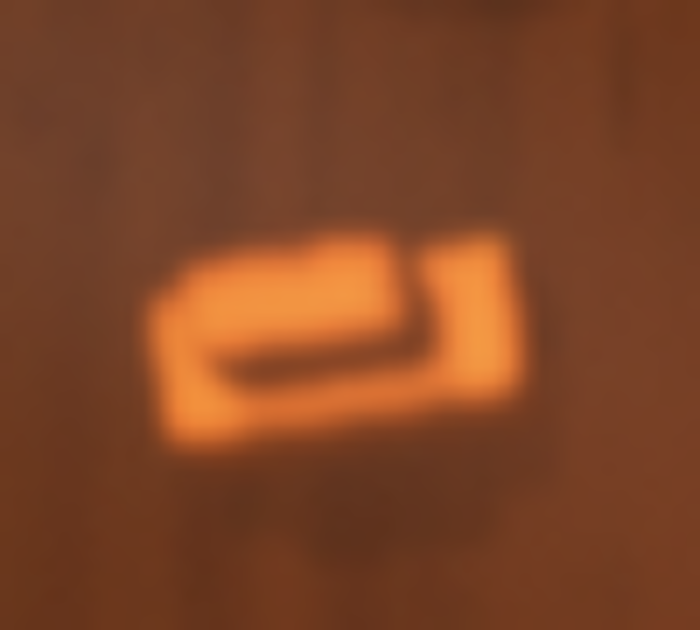

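View pics/w0.png

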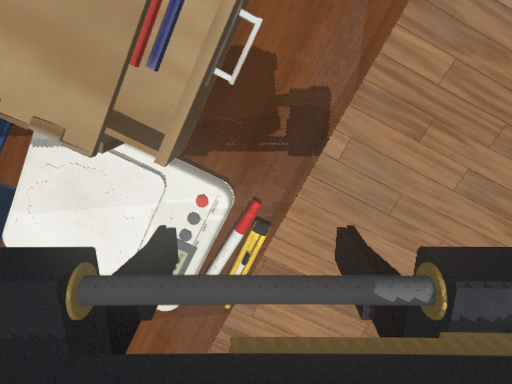

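>>> play_rows(slide=[[0, 0, -15], [0, 0, -15], [0, 0, -15], [0, 0, -15], [0, 0, -15], [0, 0, -15], [0, 0, -15], [0, 0, -15], [0, 0, -10], [0, 0, -5]], angular=[[0, 0, -0.124], [0, 0, -0.124], [0, 0, -0.124], [0, 0, -0.124], [0, 0, -0.124], [0, 0, -0.124], [0, 0, -0.124], [0, 0, -0.124], [0, 0, -0.124], [0, 0, -0.124]], claw=[-1, -1, -1, -1, -1, -1, -1, -1, -1, -1])

```text
time_s: 2.08
eef_pos: [0.3032, -0.6015, 0.3611]
tcp_rot: [[-0.15, 0.989, -0.004], [0.989, 0.15, 0.005], [0.005, -0.003, -1.0]]
wrist_force: [1.2, -0.5, -0.2]
gripper_width: 0.996
```

```bash
cat >> h.py <<'E'
from scipy.spatial.transform import Rotation as R
def goto(p,yaw):
    """tool x at world yaw, pointing down"""
    s=manip.get_state();Rc=np.array(s['tcp_rot']);pc=np.array(s['eef_pos'])
    x=np.array([np.cos(yaw),np.sin(yaw),0]);z=np.array([0,0,-1.]);Rt=np.c_[x,np.cross(z,x),z]
    print('t',round(s['time_s'],2),'pos',np.round(pc,4),'d tool mm',np.round(Rc.T@(np.array(p)-pc)*1e3,1),'in goal axes',np.round(Rt.T@(np.array(p)-pc)*1e3,1),'rot',np.round(R.from_matrix(Rc.T@Rt).as_rotvec(),4),'F',np.round(s['wrist_force'],1),'w',round(s['gripper_width'],3))
E
python3 -c "
from h import *
goto([.482,-.102,.30],.145+np.pi/2); print(manip.get_state()['joint_positions'])"
```

```text
t 2.08 pos [ 0.3032 -0.6015  0.3611] d tool mm [466.6 252.   62.8] in goal axes [468.4 249.1  61.1] rot [-0.0032 -0.0052  0.0058] F [ 1.2 -0.5 -0.2] w 0.996
[ 1.23804128  0.41325698 -0.29675542  1.32000652  0.11938548  1.43162753
  1.09846205]
```

>>> play_rows(slide=[[30, 16, 0], [33, 18, 0], [33, 18, 0], [33, 18, 0], [33, 18, 0], [33, 18, 0], [33, 18, 0], [33, 18, 0], [33, 18, 0], [33, 18, 0], [33, 18, 8], [33, 18, 8], [33, 18, 8], [33, 18, 8], [20, 10, 8], [10, 5, 8], [0, 0, 8]], angular=[[0, 0, 0], [0, 0, 0], [0, 0, 0], [0, 0, 0], [0, 0, 0], [0, 0, 0], [0, 0, 0], [0, 0, 0], [0, 0, 0], [0, 0, 0], [0, 0, 0], [0, 0, 0], [0, 0, 0], [0, 0, 0], [0, 0, 0], [0, 0, 0], [0, 0, 0]], claw=[-1, -1, -1, -1, -1, -1, -1, -1, -1, -1, -1, -1, -1, -1, -1, -1, -1])

```text
time_s: 3.5
eef_pos: [0.4987, -0.057, 0.3068]
tcp_rot: [[-0.147, 0.989, 0.009], [0.989, 0.147, -0.007], [-0.009, 0.008, -1.0]]
wrist_force: [0.1, -0.2, -0.0]
gripper_width: 1.001
```

```bash
cat >> h.py <<'E'
def wrist(n):
    s=manip.get_state();c=manip.read_camera('wrist');save(n,cv2.resize(c['frame'],(800,600),interpolation=cv2.INTER_CUBIC))
    np.savez('last.npz',frame=c['frame'],mtx=c['mtx'],dist=c['dist'],T=TT(c,s));return c,TT(c,s),s
def last():
    d=np.load('last.npz');return {k:d[k] for k in d},d['T']
E
python3 -c "
from h import *
goto([.482,-.102,.30],.145+np.pi/2); wrist('w1.png')"
```

```text
t 3.5 pos [ 0.4987 -0.057   0.3068] d tool mm [-41.9 -23.2   7. ] in goal axes [-42.1 -23.1   6.8] rot [0.008  0.0086 0.0029] F [ 0.1 -0.2 -0. ] w 1.001
```

View pics/w1.png

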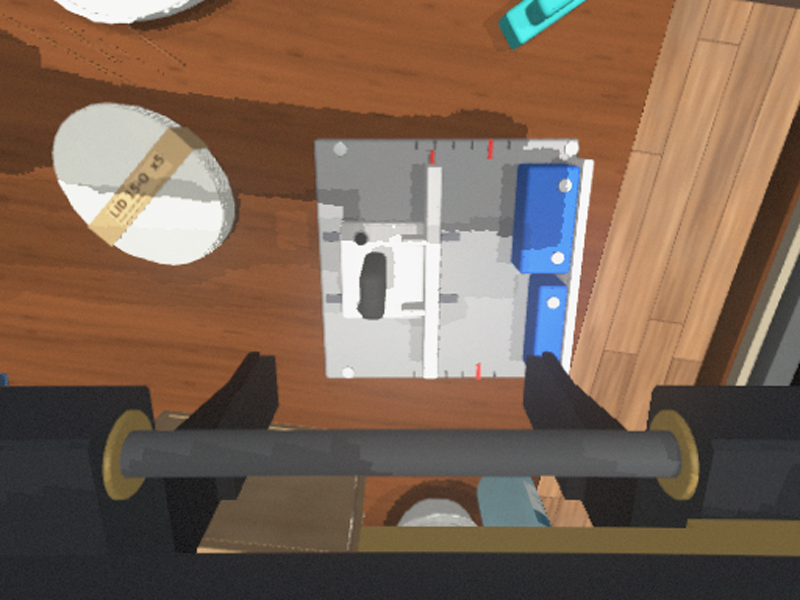

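The board shows with corners at about (316,140), (578,140) and (327,378), the pointer at (432,157), the left mark at (490,149) and the handle at (373,285). I'll fit the lane pose from these.

```bash
cat > fit.py <<'E'
from h import *
from scipy.optimize import least_squares
c,T=last()
k=1/1.5625
def adj(p): return np.array(p)*k+ (k-1)/2
obs=[((-.135,.115,.008),(316.5,140.5)),((.095,.115,.008),(578,140)),((-.135,-.115,.008),(327.5,378)),((.060,-.0927,.048),None)]
obs=[o for o in obs if o[1]]
def lw(q,P):
    cy,sy=np.cos(q[2]),np.sin(q[2]);P=np.array(P,float);return np.c_[q[0]+cy*P[:,0]-sy*P[:,1],q[1]+sy*P[:,0]+cy*P[:,1],P[:,2]]
def f(q): return (proj(c,T,lw(q,[o[0] for o in obs]))-np.array([adj(o[1]) for o in obs])).ravel()
r=least_squares(f,[.566,-.09,.145]);q=r.x;print('q',q,'res',np.round(r.fun,1))
def L(px,z):
    p=atz(c,T,adj(px),z);cy,sy=np.cos(q[2]),np.sin(q[2]);d=p[:2]-q[:2];return np.round([(cy*d[0]+sy*d[1])*1e3,(-sy*d[0]+cy*d[1])*1e3],1)
E
python3 - <<'E'
from fit import *
for n,px,z in [('pointer',(432,157),.014),('markL',(490.5,149),.009),('markR',(478,371),.009),('plateTopL-face',(441,168),.047),('plateTopL-back',(428,168),.047),('plateTopR-face',(439,377),.047),('plateTopR back',(425,377),.047),('handle top',(380,258),.095),('handle bottom end',(372,315),.095),('thickface L',(520,166),.048),('thickfaceR',(518,268),.048),('thinface',(534,290),.048),('thinface',(533,350),.048),('thin top end',(534,287),.048)]:
    print(n,L(px,z))
i=c['frame'][150:220,200:290];save('hnd.png',cv2.resize(i,None,fx=8,fy=8,interpolation=cv2.INTER_CUBIC))
i=c['frame'][80:250,195:390];save('lane.png',cv2.resize(i,None,fx=4,fy=3.5,interpolation=cv2.INTER_CUBIC))
E
```

```text
q [ 0.5665102  -0.08907203  0.14872642] res [-1.5 -0.3  2.1 -0.4 -0.7  1.3]
pointer [-33.7 101.2]
markL [ 17.1 107.5]
markR [  16.3 -105.1]
plateTopL-face [-28.5  94.5]
plateTopL-back [-38.9  94.5]
plateTopR-face [-25.8 -91.9]
plateTopR back [-38.6 -91.9]
handle top [-76.8  32.4]
handle bottom end [-83.6 -13.3]
thickface L [34.5 95.9]
thickfaceR [39.1 11.5]
thinface [54.3 -8.2]
thinface [ 57.9 -64.7]
thin top end [54.1 -5.5]
```

View pics/hnd.png

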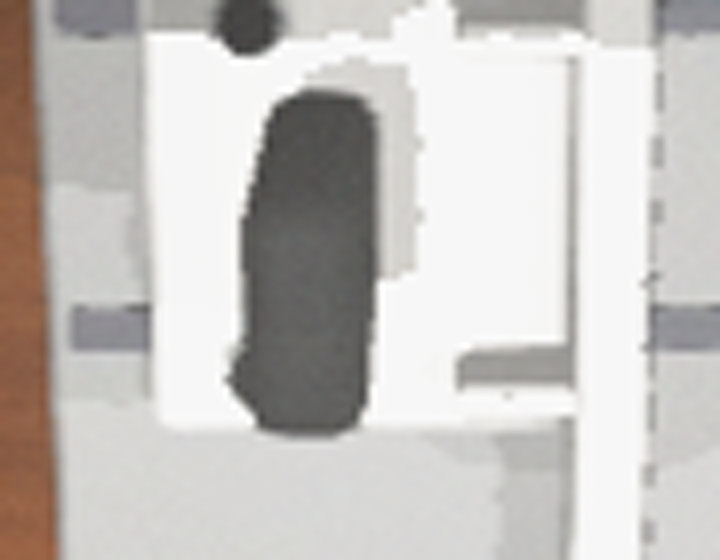

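View pics/lane.png

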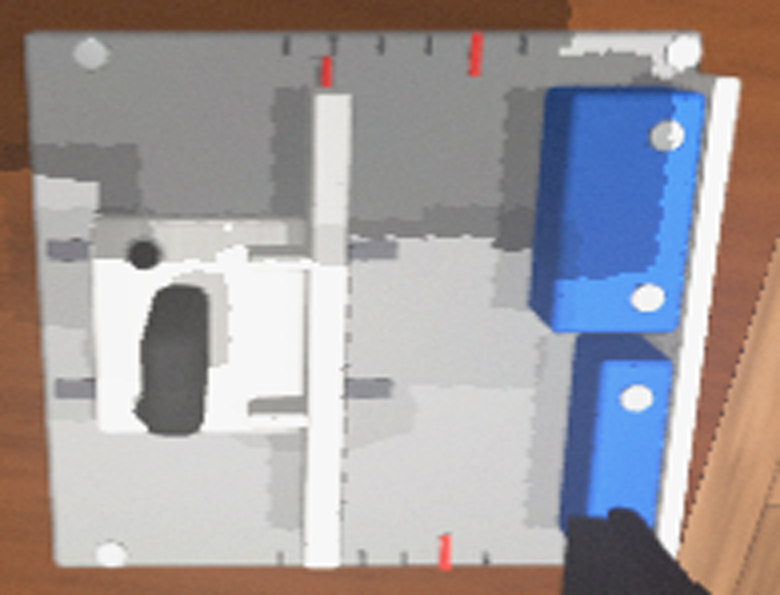

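```bash
cat >> h.py <<'E'
Q=[.566,-.0897,.147]
def lane2w(x,y,z,q=Q):
    cy,sy=np.cos(q[2]),np.sin(q[2]);return np.array([q[0]+cy*x-sy*y,q[1]+sy*x+cy*y,z])
def w2lane(p,q=Q):
    cy,sy=np.cos(q[2]),np.sin(q[2]);d=np.array(p[:2])-q[:2];return np.array([cy*d[0]+sy*d[1],-sy*d[0]+cy*d[1]])
E
python3 -c "
from h import *
goto(lane2w(-.0825,.003,.056),.147+np.pi/2)"
```

```text
t 3.55 pos [ 0.4974 -0.0585  0.305 ] d tool mm [-35.9 -20.3 249.2] in goal axes [-37.9 -19.2 249. ] rot [ 0.0044  0.0083 -0.0005] F [-0.9 -0.1 -0.8] w 1.0
```

>>> play_rows(slide=[[-13, -7, 30], [-13, -7, 35], [-12, -6, 35], [0, 0, 35], [0, 0, 30], [0, 0, 15], [0, 0, 5], [0, 0, 0]], angular=[[0.004, 0.008, 0], [0, 0, 0], [0, 0, 0], [0, 0, 0], [0, 0, 0], [0, 0, 0], [0, 0, 0], [0, 0, 0]], claw=[-1, -1, -1, -1, -1, -1, -1, -1])

```text
time_s: 4.22
eef_pos: [0.4823, -0.1161, 0.1147]
tcp_rot: [[-0.129, 0.992, 0.004], [0.992, 0.129, -0.01], [-0.01, 0.003, -1.0]]
wrist_force: [-0.2, 0.2, -0.0]
gripper_width: 1.001
```

```bash
python3 -c "
from h import *
goto(lane2w(-.0825,.003,.056),.147+np.pi/2);wrist('w2.png')"
```

```text
t 4.22 pos [ 0.4823 -0.1161  0.1147] d tool mm [17.5  3.7 58.6] in goal axes [16.8  4.1 58.7] rot [ 0.0027  0.0101 -0.018 ] F [-0.2  0.2 -0. ] w 1.001
```

View pics/w2.png

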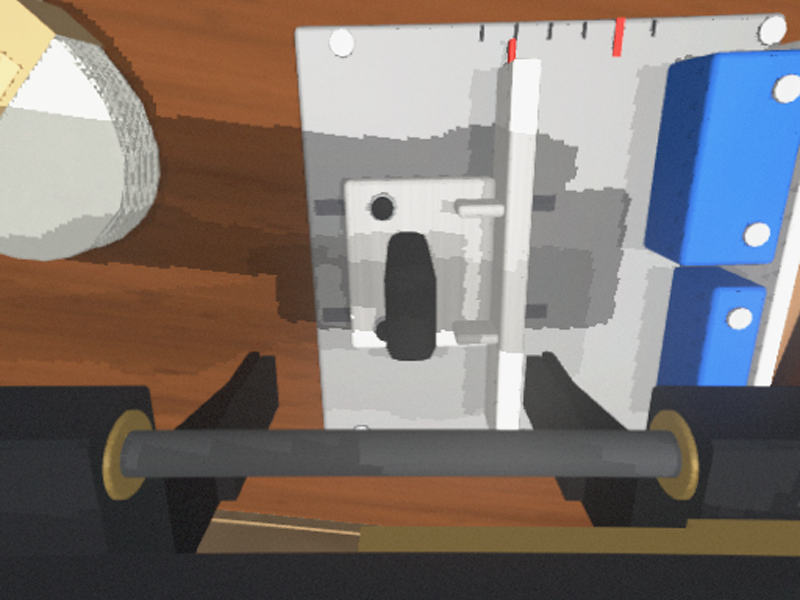

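The handle's top is centred near (410,300), roughly between the fingers. I'll check the lane model against this picture.

```bash
python3 - <<'E'
from h import *
c,T=last();k=1/1.5625
def L(px,z): return np.round(w2lane(atz(c,T,np.array(px)*k+(k-1)/2,z))*1e3,1)
for n,px,z in [('cornerNL',(296,29),.008),('nr',(327,430),.008),('pointer',(512,50),.014),('markL',(618,35),.009),('plateface L',(541,60),.047),('plate back L',(512,60),.047),('handle far end',(412,360),.095),('handle left',(387,300),.095),('handle right',(437,340),.095),('thick corner',(682,262),.048),('thick L',(705,55),.048),('thin corner',(700,290),.048),('baseplate top',(345,180),.02)]: print(n,L(px,z))
E
```

```text
cornerNL [-133.8  114.2]
nr [-133. -103.]
pointer [-33.3 102.8]
markL [ 16.8 108.5]
plateface L [-27.9  94.8]
plate back L [-39.7  95. ]
handle far end [-82.8 -16. ]
handle left [-91.9   8.9]
handle right [-73.1  -7.7]
thick corner [42.   8.7]
thick L [37.4 94.7]
thin corner [52.3 -4.9]
baseplate top [-113.3   45.9]
```

>>> play_rows(slide=[[8, 2, 10], [8, 2, 20], [1, 0, 20], [0, 0, 8], [0, 0, 2], [0, 0, 0]], angular=[[0.003, 0.009, -0.018], [0, 0, 0], [0, 0, 0], [0, 0, 0], [0, 0, 0], [0, 0, 0]], claw=[-1, -1, -1, -1, -1, -1])

```text
time_s: 4.77
eef_pos: [0.4922, -0.0995, 0.0595]
tcp_rot: [[-0.147, 0.989, 0.017], [0.989, 0.147, -0.004], [-0.007, 0.016, -1.0]]
wrist_force: [-0.5, -0.4, -0.4]
gripper_width: 0.998
```

```bash
python3 -c "
from h import *
goto(lane2w(-.0825,.003,.056),.147+np.pi/2)"
```

```text
t 4.77 pos [ 0.4922 -0.0995  0.0595] d tool mm [ 1.9 -8.1  3.4] in goal axes [ 1.9 -8.   3.5] rot [0.016  0.0067 0.0004] F [-0.5 -0.4 -0.4] w 0.998
```

>>> play_rows(slide=[[2, -8, 3], [0, 0, 0], [0, 0, 0]], angular=[[0.016, 0.007, 0], [0, 0, 0], [0, 0, 0]], claw=[-1, -1, -1])

```text
time_s: 5.02
eef_pos: [0.4852, -0.0988, 0.0585]
tcp_rot: [[-0.147, 0.989, 0.003], [0.989, 0.147, -0.0], [-0.001, 0.002, -1.0]]
wrist_force: [-0.5, -0.5, 0.7]
gripper_width: 1.003
```

```bash
python3 -c "
from h import *
goto(lane2w(-.0825,.003,.056),.147+np.pi/2)"
```

```text
t 5.02 pos [ 0.4852 -0.0988  0.0585] d tool mm [ 0.1 -1.3  2.5] in goal axes [ 0.1 -1.2  2.5] rot [0.0025 0.0006 0.0007] F [-0.5 -0.5  0.7] w 1.003
```

>>> play_rows(slide=[[0, -1, 2], [0, 0, 0], [0, 0, 0], [0, 0, 0], [0, 0, 0], [0, 0, 0], [0, 0, 0], [0, 0, 0]], angular=[[0, 0, 0], [0, 0, 0], [0, 0, 0], [0, 0, 0], [0, 0, 0], [0, 0, 0], [0, 0, 0], [0, 0, 0]], claw=[-0.5, 0, 0.3, 1, 1, 1, 1, 1], grip_force=15)

```text
time_s: 5.68
eef_pos: [0.4852, -0.0998, 0.0581]
tcp_rot: [[-0.146, 0.989, 0.006], [0.989, 0.146, -0.002], [-0.002, 0.006, -1.0]]
wrist_force: [0.6, -0.2, -1.1]
gripper_width: 0.479
```

```bash
python3 -c "
from h import *
goto(lane2w(-.0825,.003,.056),.147+np.pi/2)"
```

```text
t 5.68 pos [ 0.4852 -0.0998  0.0581] d tool mm [ 1.1 -1.1  2.1] in goal axes [ 1.1 -1.1  2.1] rot [ 0.0057  0.0024 -0.0004] F [ 0.6 -0.2 -1.1] w 0.479
```

>>> play_rows(slide=[[0, 0, 0], [0, 0, 0], [0, 0, 0], [0, 0, 0], [0, 0, 0], [0, 0, 0]], angular=[[0, 0, 0], [0, 0, 0], [0, 0, 0], [0, 0, 0], [0, 0, 0], [0, 0, 0]], claw=[1, 1, 1, 1, 1, 1])

```text
time_s: 6.18
eef_pos: [0.485, -0.0997, 0.058]
tcp_rot: [[-0.146, 0.989, 0.005], [0.989, 0.146, -0.002], [-0.002, 0.005, -1.0]]
wrist_force: [0.2, 1.1, 0.3]
gripper_width: 0.23
```

```bash
python3 -c "
from h import *
goto(lane2w(-.0825,.003,.056),.147+np.pi/2);wrist('w3.png')"
```

```text
t 6.18 pos [ 0.485  -0.0997  0.058 ] d tool mm [ 1.1 -1.   2. ] in goal axes [ 1.  -0.9  2. ] rot [ 0.005   0.0023 -0.0002] F [0.2 1.1 0.3] w 0.23
```

View pics/w3.png

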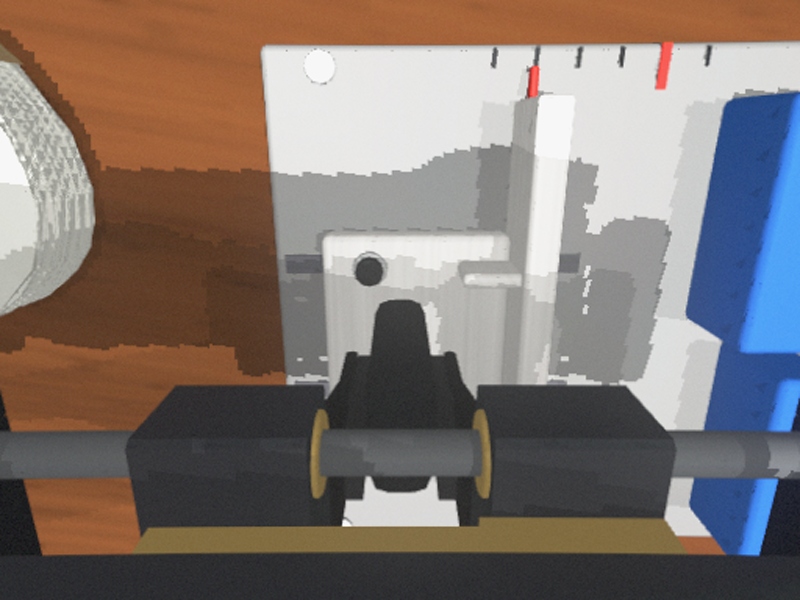

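```bash
cat > pm.py <<'E'
from h import *
def pm():
    c,T=last();f=c['frame'].astype(int)
    m=((f[...,0]>150)&(f[...,1]<90)&(f[...,2]<90)).astype(np.uint8)
    n,lab,st,ce=cv2.connectedComponentsWithStats(m)
    for i in range(1,n):
        if st[i,4]>8:
            for z in (.009,.014): print(ce[i].round(1),st[i,4],z,np.round(w2lane(atz(c,T,ce[i],z))*1e3,1))
E
python3 -c "
from pm import *
pm()"
```

```text
[422.4  40. ] 33 0.009 [ 15.6 108.7]
[422.4  40. ] 33 0.014 [ 13.2 108.1]
[340.   50.4] 45 0.009 [-32.2 103.4]
[340.   50.4] 45 0.014 [-33.4 103. ]
[343.   55.5] 10 0.009 [-30.2 100.6]
[343.   55.5] 10 0.014 [-31.4 100.3]
```

>>> play_rows(slide=[[0, 5, 0], [0, 8, 0], [0, 8, 0], [0, 8, 0], [0, 8, 0], [0, 5, 0], [0, 0, 0], [0, 0, 0]], angular=[[0, 0, 0], [0, 0, 0], [0, 0, 0], [0, 0, 0], [0, 0, 0], [0, 0, 0], [0, 0, 0], [0, 0, 0]], claw=[1, 1, 1, 1, 1, 1, 1, 1])

```text
time_s: 6.9
eef_pos: [0.5317, -0.0928, 0.0581]
tcp_rot: [[-0.147, 0.989, 0.005], [0.989, 0.147, -0.002], [-0.002, 0.005, -1.0]]
wrist_force: [-1.2, 0.3, 1.8]
gripper_width: 0.221
```

```bash
python3 -c "
from pm import *
goto(lane2w(-.032,.003,.056),.147+np.pi/2);wrist('w4.png');pm()
c,T=last();save('w4c.png',cv2.resize(c['frame'][20:110,290:400],None,fx=7,fy=6.5,interpolation=cv2.INTER_CUBIC))"
```

```text
t 6.9 pos [ 0.5317 -0.0928  0.0581] d tool mm [1.  2.3 2.1] in goal axes [1.  2.3 2.1] rot [0.0045 0.0023 0.0001] F [-1.2  0.3  1.8] w 0.221
[341.1  52.2] 79 0.009 [ 15.7 102.5]
[341.1  52.2] 79 0.014 [ 14.5 102.1]
```

View pics/w4c.png

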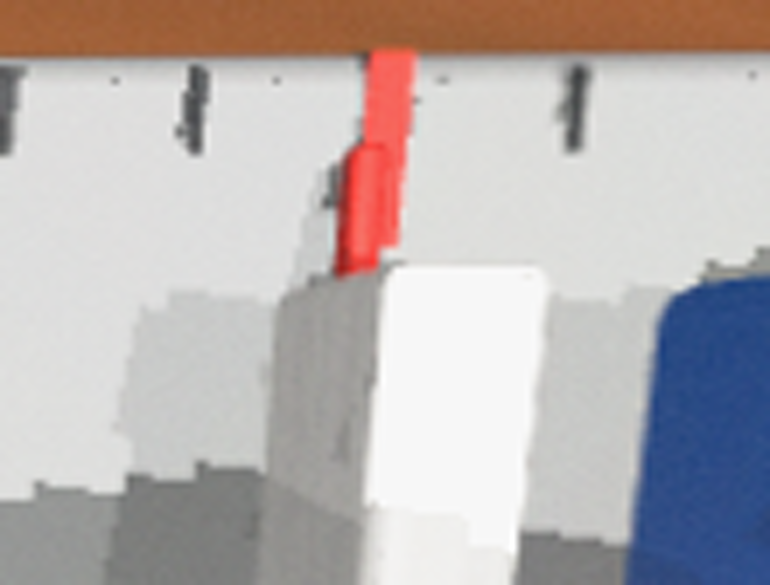

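```bash
python3 -c "
from h import *
c,T=last()
for n,u,v,z in [('ptip',371,146,.014),('pmid',360,205,.014),('pbase',357,270,.014),('ptop',371,146,.017),('mark top',391,52,.009),('mark mid',389,140,.009),('mr140',411,140,.009),('mr240',396,240,.009),('ml60',368,60,.009),('ml130',364,130,.009)]:
  print(n,np.round(w2lane(atz(c,T,(290+u/7,20+v/6.5),z))*1e3,1))
"
```

```text
ptip [ 15.2 107.3]
pmid [ 14.7 102.5]
pbase [14.9 97.1]
ptop [ 14.4 106.9]
mark top [ 17.4 115.5]
mark mid [ 17.9 108.3]
mr140 [ 19.7 108.3]
mr240 [19.2 99.9]
ml60 [ 15.5 114.8]
ml130 [ 15.7 109.1]
```

>>> play_rows(slide=[[0, 2.5, 0], [0, 0, 0], [0, 0, 0]], angular=[[0, 0, 0], [0, 0, 0], [0, 0, 0]], claw=[1, 1, 1])

```text
time_s: 7.2
eef_pos: [0.5341, -0.0924, 0.0581]
tcp_rot: [[-0.146, 0.989, 0.005], [0.989, 0.146, -0.002], [-0.002, 0.005, -1.0]]
wrist_force: [-0.4, 0.5, 0.3]
gripper_width: 0.232
```

```bash
python3 -c "
from pm import *
goto(lane2w(-.032,.003,.056),.147+np.pi/2);wrist('w5.png')
c,T=last();save('w5c.png',cv2.resize(c['frame'][20:110,290:400],None,fx=7,fy=6.5,interpolation=cv2.INTER_CUBIC))"
```

```text
t 7.2 pos [ 0.5341 -0.0924  0.0581] d tool mm [ 1.  -0.   2.1] in goal axes [ 1.  -0.   2.1] rot [ 0.0048  0.0022 -0.0001] F [-0.4  0.5  0.3] w 0.232
```

View pics/w5c.png

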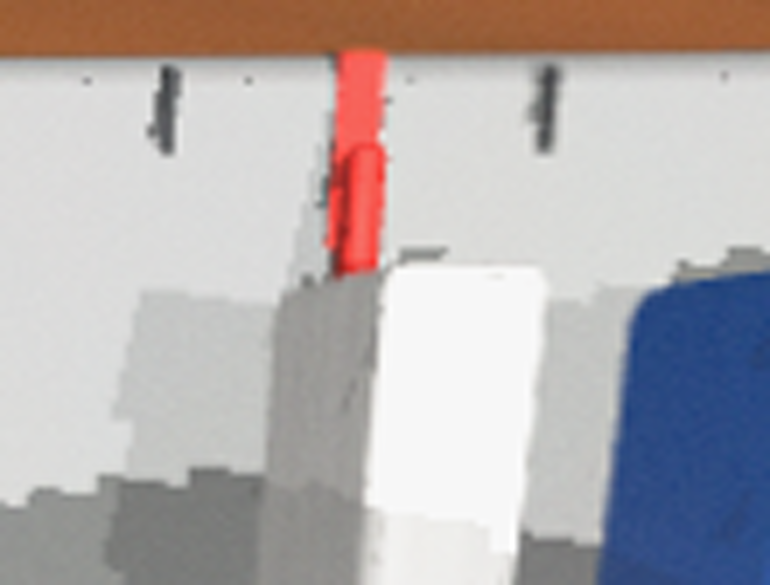

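>>> play_rows(slide=[[0, 0, 0], [0, 0, 0], [0, 0, 0], [0, 0, 0], [0, 0, 0], [0, 0, -5], [0, 0, -15], [0, 0, -30], [0, 0, -30], [0, 0, -30], [0, 0, -10]], angular=[[0, 0, 0], [0, 0, 0], [0, 0, 0], [0, 0, 0], [0, 0, 0], [0, 0, 0], [0, 0, 0], [0, 0, 0], [0, 0, 0], [0, 0, 0], [0, 0, 0]], claw=[0, 0, -0.5, -0.5, -1, -1, -1, -1, -1, -1, -1])

```text
time_s: 8.17
eef_pos: [0.5303, -0.0915, 0.1803]
tcp_rot: [[-0.148, 0.989, -0.004], [0.989, 0.148, 0.002], [0.002, -0.004, -1.0]]
wrist_force: [0.3, 0.4, 0.6]
gripper_width: 0.955
```

```bash
python3 -c "
from pm import *
goto(lane2w(-.032,.003,.056),.147+np.pi/2);wrist('w6.png')
goto([.49,.267,.2],.147+np.pi/2)
c,T=last();save('w6c.png',cv2.resize(c['frame'][20:245,190:380],None,fx=4,fy=2.66,interpolation=cv2.INTER_CUBIC))"
```

```text
t 8.17 pos [ 0.5303 -0.0915  0.1803] d tool mm [ -0.7   4.1 124.3] in goal axes [ -0.5   3.6 124.3] rot [-0.0035 -0.0021  0.0011] F [0.3 0.4 0.6] w 0.955
t 8.22 pos [ 0.5307 -0.0917  0.1808] d tool mm [360.8  12.6 -18.8] in goal axes [360.7  12.3 -19.2] rot [-0.0022 -0.0012  0.0009] F [-0.  -0.   1.9] w 0.972
```

View pics/w6.png

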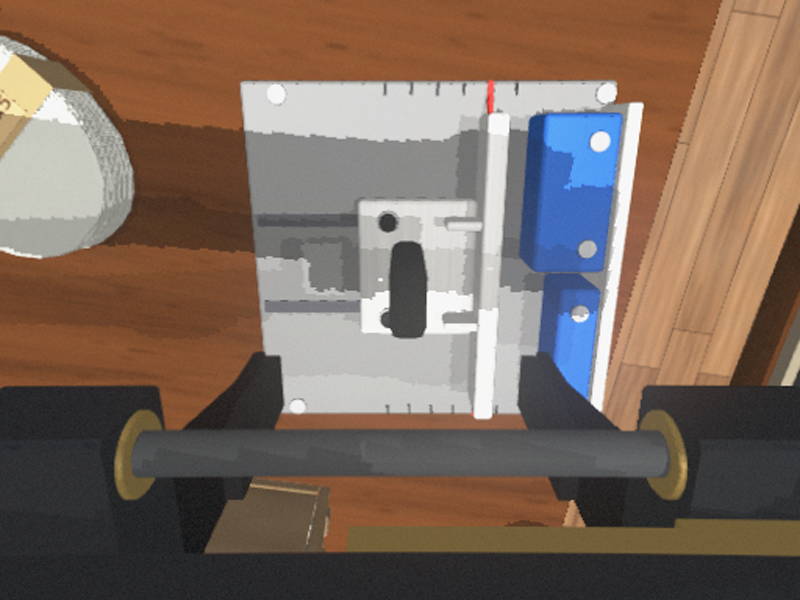

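The left pointer stands at its mark at (491,95). On to above the gauge block.

>>> play_rows(slide=[[15, 1, -6], [30, 1, -6], [35, 1, -6], [35, 1, 0], [35, 1, 0], [35, 1, 0], [35, 1, 0], [30, 1, 0], [20, 1, 0], [10, 0, 0], [0, 0, 0], [0, 0, 0]], angular=[[0, 0, 0], [0, 0, 0], [0, 0, 0], [0, 0, 0], [0, 0, 0], [0, 0, 0], [0, 0, 0], [0, 0, 0], [0, 0, 0], [0, 0, 0], [0, 0, 0], [0, 0, 0]], claw=[-1, -1, -1, -1, -1, -1, -1, -1, -1, -1, -1, -1])

```text
time_s: 9.22
eef_pos: [0.4862, 0.2056, 0.1915]
tcp_rot: [[-0.149, 0.989, -0.02], [0.989, 0.149, 0.0], [0.003, -0.02, -1.0]]
wrist_force: [-0.1, -0.5, 0.4]
gripper_width: 1.001
```

```bash
python3 -c "
from pm import *
goto([.49,.267,.2],.147+np.pi/2);wrist('w7.png')
for d in manip.cut_out('gauge_center','wrist'): print(d['p'],d['xy'],d['pixels'].sum())"
```

```text
t 9.22 pos [0.4862 0.2056 0.1915] d tool mm [60.2 12.8 -8.5] in goal axes [60.2 12.8 -8.5] rot [-0.0197 -0.0033  0.003 ] F [-0.1 -0.5  0.4] w 1.001
0.77 [240.0, 214.0] 5017
0.71 [324.4, 249.8] 1138
0.58 [272.8, 102.1] 1695
```

View pics/w7.png

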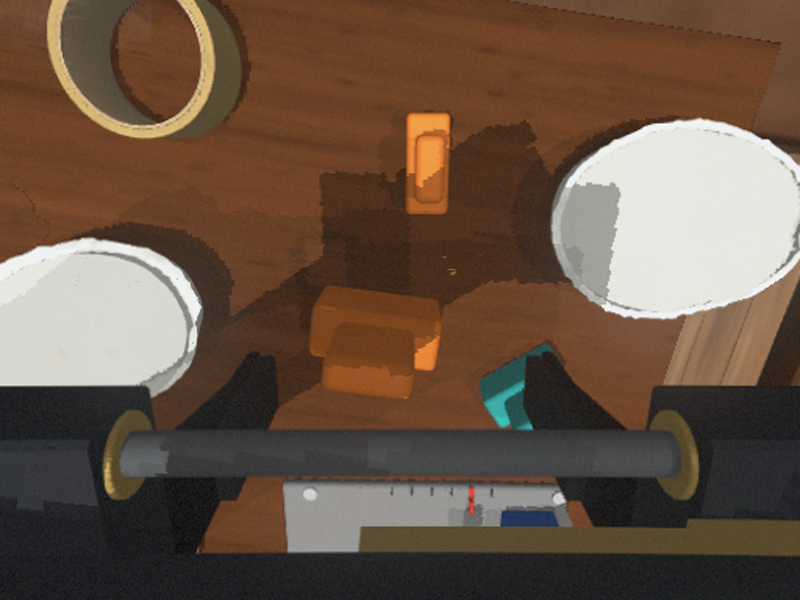

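The gauge block is at about (428,163), its foot spanning columns 407–450 and rows 113–213. The larger orange block sits below it at (375,345).

```bash
cat > gf.py <<'E'
from h import *
from scipy.optimize import least_squares
def fit(pts,q0,k=1/1.5625):
    c,T=last()
    P=np.array([p[0] for p in pts]);O=np.array([p[1] for p in pts])*k+(k-1)/2
    def lw(q): return lane2w(P[:,0],P[:,1],0,q)[:2].T if 0 else np.c_[q[0]+np.cos(q[2])*P[:,0]-np.sin(q[2])*P[:,1],q[1]+np.sin(q[2])*P[:,0]+np.cos(q[2])*P[:,1],P[:,2]]
    r=least_squares(lambda q:(proj(c,T,lw(q))-O).ravel(),q0);return r.x,r.fun
E
python3 - <<'E'
from gf import *
c,T=last();save('w7c.png',cv2.resize(c['frame'][60:150,245:305],None,fx=8,fy=6.5,interpolation=cv2.INTER_CUBIC))
q,f=fit([((-.013,.03,.036),(407,113)),((.013,.03,.036),(450,113)),((.013,-.03,.036),(448,213)),((-.013,-.03,.036),(407,213))],[.49,.267,.147])
print(q,np.round(f,1)); 
s=manip.get_state()
goto([q[0],q[1],.042],q[2]+np.pi/2)
E
```

```text
[0.48911753 0.27107242 0.15613273] [-0.5 -0.7  0.5 -1.   0.2  0.9 -0.3  1. ]
t 9.32 pos [0.4868 0.2043 0.1916] d tool mm [ 65.3  15.1 149.6] in goal axes [ 65.6  12.7 149.6] rot [-0.0194 -0.0031 -0.0086] F [-0.3 -1.   0.3] w 0.999
```

View pics/w7c.png

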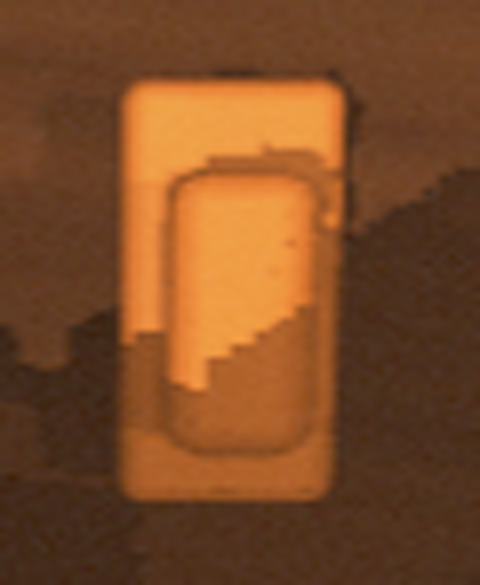

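>>> play_rows(slide=[[20, 4, 0], [22, 4, 0], [18, 4, 10], [4, 0, 20], [0, 0, 20], [0, 0, 15], [0, 0, 5], [0, 0, 0], [0, 0, 0]], angular=[[-0.01, -0.003, -0.009], [-0.01, 0, 0], [0, 0, 0], [0, 0, 0], [0, 0, 0], [0, 0, 0], [0, 0, 0], [0, 0, 0], [0, 0, 0]], claw=[-1, -1, -1, -1, -1, -1, -1, -1, -1])

```text
time_s: 10.07
eef_pos: [0.4982, 0.2531, 0.1182]
tcp_rot: [[-0.125, 0.992, 0.005], [0.992, 0.125, -0.009], [-0.01, 0.004, -1.0]]
wrist_force: [-0.4, -0.8, -0.0]
gripper_width: 0.995
```

```bash
python3 -c "
from pm import *
goto([.4891,.2711,.042],.156+np.pi/2);wrist('w8.png')"
```

```text
t 10.07 pos [0.4982 0.2531 0.1182] d tool mm [19.7 -7.1 76. ] in goal axes [19.2 -6.2 76.2] rot [ 0.0034  0.0097 -0.0308] F [-0.4 -0.8 -0. ] w 0.995
```

View pics/w8.png

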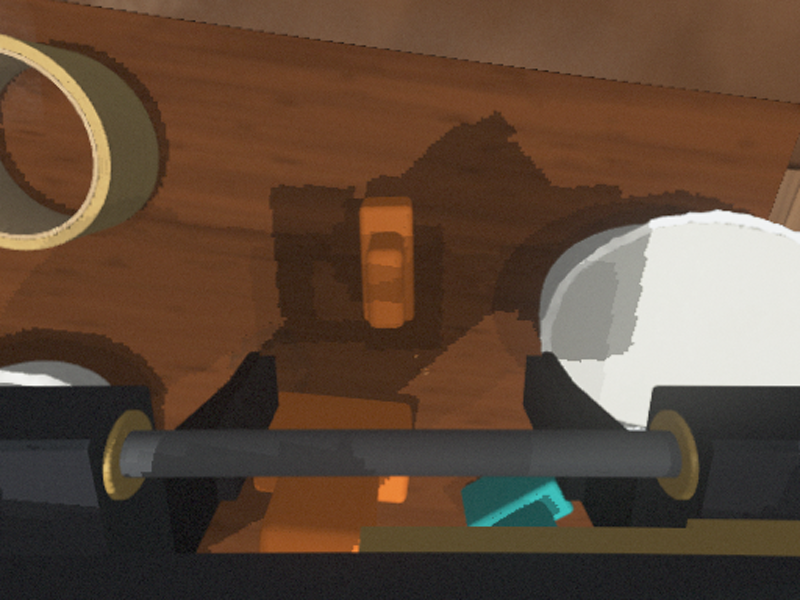

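```bash
python3 - <<'E'
from gf import *
c,T=last()
f=c['frame'][120:215,220:275];save('w8c.png',cv2.resize(f,None,fx=9,fy=6.2,interpolation=cv2.INTER_CUBIC))
w=lambda x,y,z:(.4891+np.cos(.156)*x-np.sin(.156)*y,.2711+np.sin(.156)*x+np.cos(.156)*y,z)
for n,p in [('fl',(-.013,.03,.036)),('fr',(.013,.03,.036)),('br',(.013,-.03,.036)),('bl',(-.013,-.03,.036)),('gtopfl',(-.008,.018,.076)),('gfr',(.008,.018,.076)),('gbr',(.008,-.018,.076)),('gbl',(-.008,-.018,.076))]:
    u=proj(c,T,[w(*p)])[0]; print(n,u.round(1),'crop',((u[0]-220+.5)*9).round(),((u[1]-120+.5)*6.2).round())
c2=manip.read_camera('top');T2=TT(c2)
d=manip.cut_out('tray_left','top')[0];pp=np.argwhere(d['pixels'])[:,::-1]
for u in [pp[pp[:,1].argmax()],pp[pp[:,0].argmin()]]: print('tray low',u,atz(c2,T2,u,.05))
E
```

```text
fl [228.8 131.4] crop 84.0 74.0
fr [263.9 130.3] crop 399.0 67.0
br [265.6 205.9] crop 415.0 536.0
bl [233.1 206.8] crop 122.0 542.0
gtopfl [232.9 159.4] crop 121.0 247.0
gfr [258.1 158.6] crop 347.0 243.0
gbr [259.6 211.1] crop 361.0 568.0
gbl [235.8 211.8] crop 146.0 572.0
tray low [206 130] [0.62654981 0.20604329 0.05      ]
tray low [166 104] [0.69262113 0.30183716 0.05      ]
```

View pics/w8c.png

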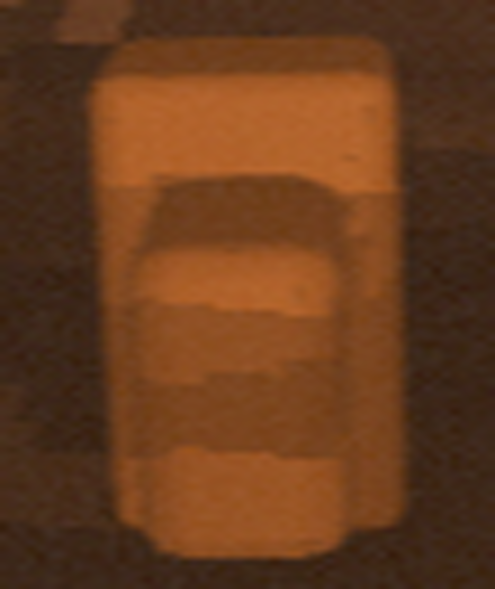

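>>> play_rows(slide=[[10, -4, 5], [9, -3, 15], [1, 0, 20], [0, 0, 15], [0, 0, 10], [0, 0, 2], [0, 0, 0]], angular=[[0.003, 0.01, -0.025], [0, 0, 0], [0, 0, 0], [0, 0, 0], [0, 0, 0], [0, 0, 0], [0, 0, 0]], claw=[-0.5, -0.5, -0.3, -0.3, -0.3, -0.3, -0.3])

```text
time_s: 10.8
eef_pos: [0.4903, 0.28, 0.0542]
tcp_rot: [[-0.158, 0.987, 0.011], [0.987, 0.158, 0.012], [0.01, 0.013, -1.0]]
wrist_force: [0.4, 0.2, 0.6]
gripper_width: 0.662
```

```bash
python3 -c "
from pm import *
goto([.4888,.272,.042],.150+np.pi/2)"
```

```text
t 10.8 pos [0.4903 0.28   0.0542] d tool mm [-7.7 -2.9 12.1] in goal axes [-7.6 -2.7 12.2] rot [ 0.0125 -0.0097  0.0085] F [0.4 0.2 0.6] w 0.662
```

>>> play_rows(slide=[[-8, -3, 8], [0, 0, 4], [0, 0, 0], [0, 0, 0]], angular=[[0.012, -0.01, 0.008], [0, 0, 0], [0, 0, 0], [0, 0, 0]], claw=[-0.3, -0.3, -0.3, -0.3])

```text
time_s: 11.13
eef_pos: [0.4897, 0.2716, 0.0429]
tcp_rot: [[-0.149, 0.989, 0.002], [0.989, 0.149, 0.0], [-0.0, 0.002, -1.0]]
wrist_force: [-0.1, 0.5, 0.2]
gripper_width: 0.654
```

```bash
python3 -c "
from pm import *
goto([.4888,.272,.042],.150+np.pi/2)"
```

```text
t 11.13 pos [0.4897 0.2716 0.0429] d tool mm [ 0.6 -0.9  0.8] in goal axes [ 0.6 -0.9  0.9] rot [ 0.0024  0.0001 -0.0004] F [-0.1  0.5  0.2] w 0.654
```

>>> play_rows(slide=[[0, -1, 0], [0, 0, 0], [0, 0, 0], [0, 0, 0], [0, 0, 0], [0, 0, 0], [0, 0, 0], [0, 0, 0], [0, 0, 0], [0, 0, 0]], angular=[[0, 0, 0], [0, 0, 0], [0, 0, 0], [0, 0, 0], [0, 0, 0], [0, 0, 0], [0, 0, 0], [0, 0, 0], [0, 0, 0], [0, 0, 0]], claw=[0, 0.3, 0.5, 1, 1, 1, 1, 1, 1, 1], grip_force=20)

```text
time_s: 11.97
eef_pos: [0.4898, 0.2719, 0.0445]
tcp_rot: [[-0.149, 0.989, 0.005], [0.989, 0.149, 0.002], [0.001, 0.006, -1.0]]
wrist_force: [-0.5, 0.9, -0.1]
gripper_width: 0.183
```

```bash
python3 -c "
from pm import *
goto([.4888,.272,.042],.150+np.pi/2)"
```

```text
t 11.97 pos [0.4898 0.2719 0.0445] d tool mm [ 0.2 -1.   2.5] in goal axes [ 0.3 -1.   2.5] rot [ 0.0055 -0.0009 -0.0009] F [-0.5  0.9 -0.1] w 0.183
```

>>> play_rows(slide=[[0, 0, -10], [0, 0, -20], [0, 0, -30], [0, 0, -30], [0, 0, -30], [0, 0, -20], [0, 0, -5], [0, 0, 0]], angular=[[0, 0, 0], [0, 0, 0], [0, 0, 0], [0, 0, 0], [0, 0, 0], [0, 0, 0], [0, 0, 0], [0, 0, 0]], claw=[1, 1, 1, 1, 1, 1, 1, 1])

```text
time_s: 12.63
eef_pos: [0.486, 0.2706, 0.1962]
tcp_rot: [[-0.151, 0.989, -0.002], [0.989, 0.151, -0.002], [-0.001, -0.002, -1.0]]
wrist_force: [0.8, -0.4, -1.8]
gripper_width: 0.183
```

```bash
python3 -c "
from pm import *
goto(lane2w(.042,-.049,.19),.147+np.pi/2);wrist('w9.png')
c,T=last();save('w9c.png',c['frame'][100:384,130:400])"
```

```text
t 12.63 pos [0.486  0.2706 0.1962] d tool mm [-417.4   66.5    6.7] in goal axes [-417.1   68.3    6.2] rot [-0.0022  0.0015  0.0044] F [ 0.8 -0.4 -1.8] w 0.183
```

View pics/w9.png

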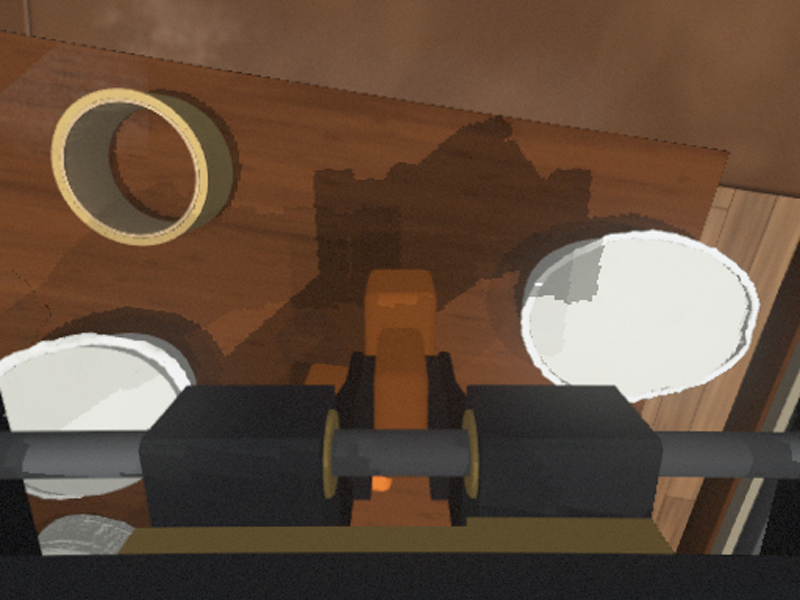

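```bash
python3 - <<'E'
from h import *
c,T=last();k=1/1.5625
f=c['frame'][165:240,220:300];save('w9d.png',cv2.resize(f,None,fx=8,fy=8,interpolation=cv2.INTER_CUBIC))
s=manip.get_state();Rt=np.array(s['tcp_rot']);p=np.array(s['eef_pos'])
for x in (.028,.030,.032):
  for n,P in [('footTopL',(x,-.013,.0085)),('footTopR',(x,.013,.0085)),('botL',(x,-.013,.0445)),('botR',(x,.013,.0445))]:
    print(x,n,((proj(c,T,[p+Rt@np.array(P)])[0]-[220,165]+.5)*8).round())
E
```

```text
0.028 footTopL [112. 195.]
0.028 footTopR [490. 195.]
0.028 botL [141.  61.]
0.028 botR [458.  61.]
0.03 footTopL [111. 167.]
0.03 footTopR [491. 167.]
0.03 botL [140.  37.]
0.03 botR [459.  37.]
0.032 footTopL [111. 139.]
0.032 footTopR [491. 139.]
0.032 botL [140.  13.]
0.032 botR [459.  13.]
```

View pics/w9d.png

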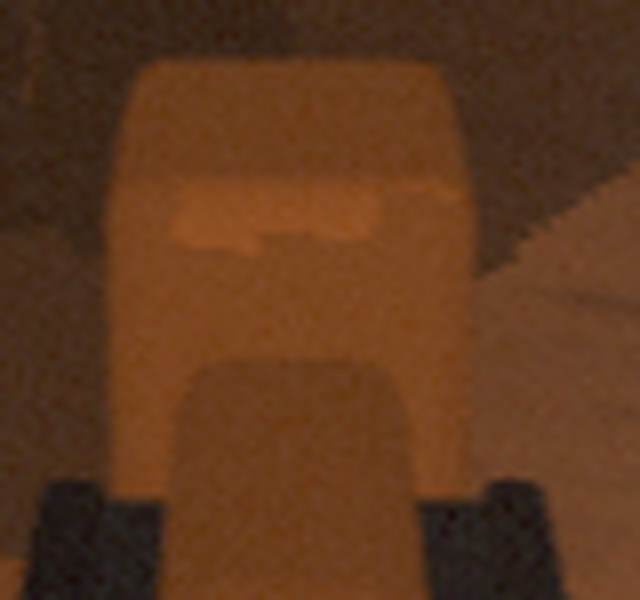

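>>> play_rows(slide=[[-15, 2, -2], [-30, 5, -2], [-35, 6, 0], [-35, 6, 0], [-35, 6, 0], [-35, 6, 0], [-35, 6, 0], [-35, 6, 0], [-35, 6, 0], [-35, 6, 0], [-30, 5, 0], [-25, 3, 0], [-15, 1, 0], [0, 0, 0], [0, 0, 0]], angular=[[0, 0, 0], [0, 0, 0], [0, 0, 0], [0, 0, 0], [0, 0, 0], [0, 0, 0], [0, 0, 0], [0, 0, 0], [0, 0, 0], [0, 0, 0], [0, 0, 0], [0, 0, 0], [0, 0, 0], [0, 0, 0], [0, 0, 0]], claw=[1, 1, 1, 1, 1, 1, 1, 1, 1, 1, 1, 1, 1, 1, 1])

```text
time_s: 13.93
eef_pos: [0.5995, -0.128, 0.1684]
tcp_rot: [[-0.161, 0.986, -0.051], [0.987, 0.162, -0.001], [0.008, -0.05, -0.999]]
wrist_force: [-0.1, 0.4, -0.4]
gripper_width: 0.182
```

```bash
python3 -c "
from pm import *
goto(lane2w(.042,-.048,.12),.147+np.pi/2);wrist('w10.png')"
```

```text
t 13.93 pos [ 0.5995 -0.128   0.1684] d tool mm [-5.8 16.8 47.5] in goal axes [-5.2 14.5 48.4] rot [-0.0502 -0.0073  0.0154] F [-0.1  0.4 -0.4] w 0.182
```

View pics/w10.png

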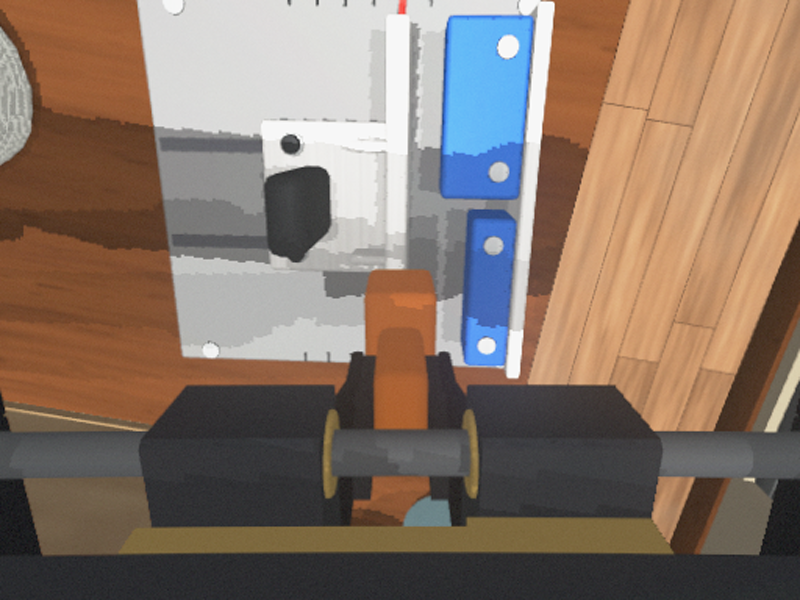

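>>> play_rows(slide=[[0, 0, 0], [-4, 14, 0], [-1, 0, 0], [0, 0, 0], [0, 0, 0]], angular=[[-0.05, -0.007, 0.015], [0, 0, 0], [0, 0, 0], [0, 0, 0], [0, 0, 0]], claw=[1, 1, 1, 1, 1])

```text
time_s: 14.4
eef_pos: [0.6103, -0.1191, 0.1662]
tcp_rot: [[-0.162, 0.987, -0.006], [0.987, 0.162, 0.005], [0.006, -0.005, -1.0]]
wrist_force: [-0.1, 0.6, -1.3]
gripper_width: 0.181
```

```bash
python3 -c "
from pm import *
goto(lane2w(.042,-.048,.12),.147+np.pi/2);wrist('w11.png')"
```

```text
t 14.4 pos [ 0.6103 -0.1191  0.1662] d tool mm [-12.8   2.5  46.1] in goal axes [-12.5   2.5  46.2] rot [-0.0047 -0.0057  0.0154] F [-0.1  0.6 -1.3] w 0.181
```

View pics/w11.png

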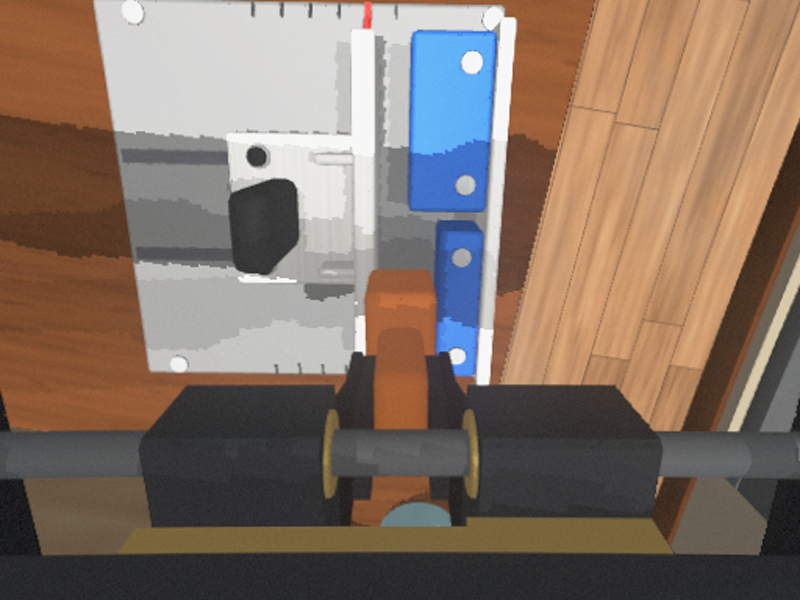

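```bash
python3 - <<'E'
from gf import *
c,T=last();k=1/1.5625
save('w11c.png',cv2.resize(c['frame'][0:245,215:330],None,fx=6.8,fy=2.4,interpolation=cv2.INTER_CUBIC))
def L(px,z,q=Q): return np.round(w2lane(atz(c,T,np.array(px)*k+(k-1)/2,z),q)*1e3,1)
for n,px,z in [('NL',(95,2),.008),('NR',(149,373),.008),('FL',(503,8),.008),('thick fl',(413,32),.048),('thick fr',(410,211),.048),('thin fl',(439,231),.048),('thin fr',(438,374),.048),('plateface L',(375,30),.047),('plateback L',(352,30),.047),('plateface mid',(377,200),.047)]: print(n,L(px,z))
q,f=fit([((-.135,.115,.008),(95,2)),((-.135,-.115,.008),(149,373)),((.095,.115,.008),(503,8))],Q);print(q,f.round(1))
E
```

```text
NL [-133.1  112.4]
NR [-133.9 -113.4]
FL [ 92.6 113.9]
thick fl [42.3 94.6]
thick fr [42.7  6.6]
thin fl [59.  -4.1]
thin fr [ 61.8 -91.3]
plateface L [23.5 95.3]
plateback L [12.1 95.1]
plateface mid [24.6 12.2]
[ 0.5664527  -0.09100304  0.1494896 ] [-2.5 -1.2 -0.2  2.7  2.7  0.1]
```

View pics/w11c.png

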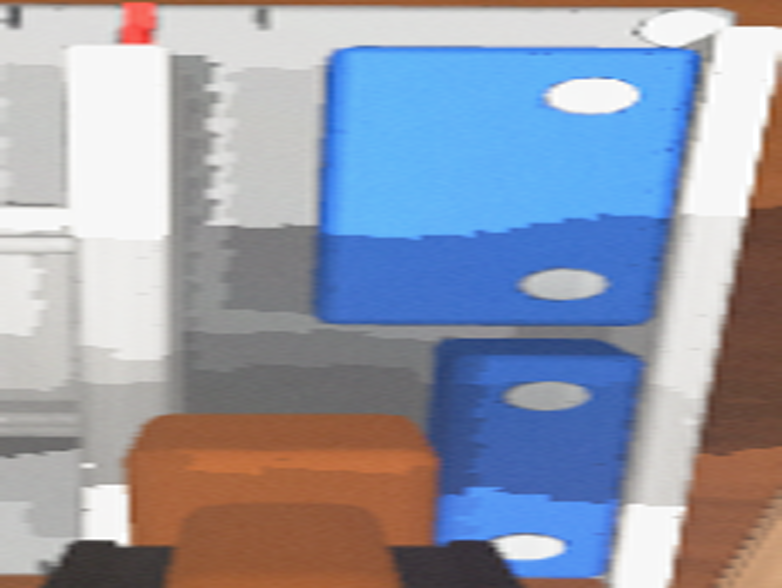

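>>> play_rows(slide=[[-6, 1, 8], [-6, 1, 15], [0, 0, 15], [0, 0, 5], [0, 0, 0], [0, 0, 0]], angular=[[-0.005, -0.006, 0.015], [0, 0, 0], [0, 0, 0], [0, 0, 0], [0, 0, 0], [0, 0, 0]], claw=[1, 1, 1, 1, 1, 1])

```text
time_s: 14.95
eef_pos: [0.6131, -0.1313, 0.1183]
tcp_rot: [[-0.147, 0.989, -0.001], [0.989, 0.147, -0.001], [-0.001, -0.001, -1.0]]
wrist_force: [0.7, 0.3, -1.0]
gripper_width: 0.18
```

```bash
python3 -c "
from pm import *
goto(lane2w(.0425,-.048,.0525),.147+np.pi/2)"
```

```text
t 14.95 pos [ 0.6131 -0.1313  0.1183] d tool mm [ 0.1  2.1 65.8] in goal axes [ 0.1  2.  65.8] rot [-0.0013  0.0012  0.0004] F [ 0.7  0.3 -1. ] w 0.18
```

>>> play_rows(slide=[[0, 2, 0], [0, 0, 5], [0, 0, 10], [0, 0, 5], [0, 0, 0], [0, 0, 0]], angular=[[0, 0, 0], [0, 0, 0], [0, 0, 0], [0, 0, 0], [0, 0, 0], [0, 0, 0]], claw=[1, 1, 1, 1, 1, 1])

```text
time_s: 15.45
eef_pos: [0.6162, -0.1315, 0.0972]
tcp_rot: [[-0.146, 0.989, 0.001], [0.989, 0.146, -0.002], [-0.002, 0.001, -1.0]]
wrist_force: [0.3, 0.4, -0.5]
gripper_width: 0.18
```

```bash
python3 -c "
from pm import *
goto(lane2w(.0425,-.048,.0525),.147+np.pi/2);wrist('w12.png')
c,T=last();save('w12c.png',cv2.resize(c['frame'][0:245,180:340],None,fx=4.5,fy=2.4,interpolation=cv2.INTER_CUBIC))"
```

```text
t 15.45 pos [ 0.6162 -0.1315  0.0972] d tool mm [ 0.8 -1.1 44.6] in goal axes [ 0.7 -1.1 44.7] rot [ 0.0008  0.0018 -0.0003] F [ 0.3  0.4 -0.5] w 0.18
```

View pics/w12c.png

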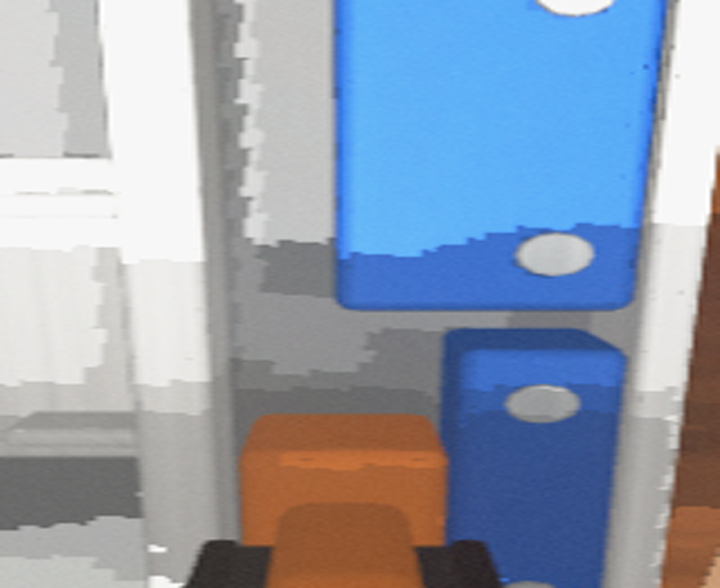

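>>> play_rows(slide=[[1, -2, 0], [0, 0, 4], [0, 0, 8], [0, 0, 8], [0, 0, 4], [0, 0, 0], [0, 0, 0]], angular=[[0, 0, 0], [0, 0, 0], [0, 0, 0], [0, 0, 0], [0, 0, 0], [0, 0, 0], [0, 0, 0]], claw=[1, 1, 1, 1, 1, 1, 1])

```text
time_s: 16.08
eef_pos: [0.6141, -0.1307, 0.0711]
tcp_rot: [[-0.146, 0.989, 0.002], [0.989, 0.146, -0.002], [-0.002, 0.001, -1.0]]
wrist_force: [-0.4, 0.0, -0.5]
gripper_width: 0.185
```

```bash
python3 -c "
from pm import *
goto(lane2w(.0415,-.048,.0525),.147+np.pi/2);wrist('w13.png')
c,T=last();save('w13c.png',cv2.resize(c['frame'][0:245,180:340],None,fx=4.5,fy=2.4,interpolation=cv2.INTER_CUBIC))"
```

```text
t 16.08 pos [ 0.6141 -0.1307  0.0711] d tool mm [-0.4 -0.1 18.6] in goal axes [-0.4 -0.  18.6] rot [ 0.0014  0.0022 -0.0001] F [-0.4  0.  -0.5] w 0.185
```

View pics/w13c.png

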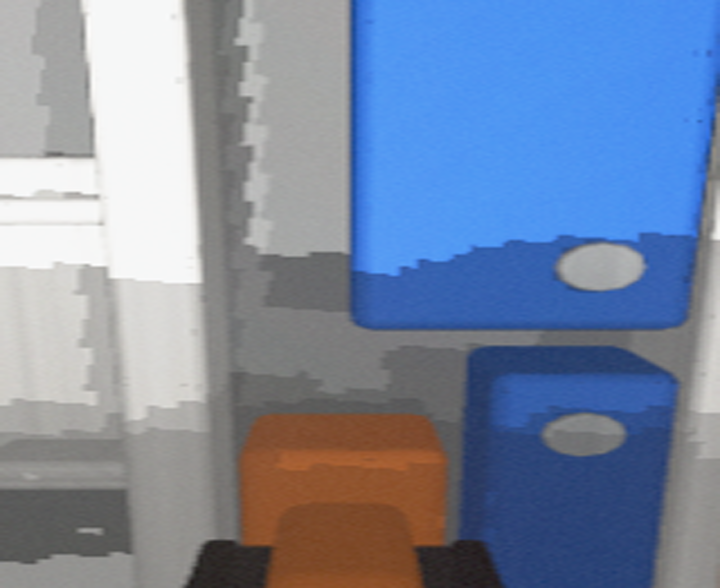

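>>> play_rows(slide=[[0, 0, 5], [0, 0, 6], [0, 0, 3], [0, 0, 1], [0, 0, 0]], angular=[[0, 0, 0], [0, 0, 0], [0, 0, 0], [0, 0, 0], [0, 0, 0]], claw=[1, 1, 1, 1, 1])

```text
time_s: 16.55
eef_pos: [0.6145, -0.1308, 0.0549]
tcp_rot: [[-0.146, 0.989, 0.003], [0.989, 0.146, -0.002], [-0.002, 0.002, -1.0]]
wrist_force: [-0.8, -0.6, -1.1]
gripper_width: 0.184
```

```bash
python3 -c "
from pm import *
goto(lane2w(.0415,-.048,.0525),.147+np.pi/2)"
```

```text
t 16.55 pos [ 0.6145 -0.1308  0.0549] d tool mm [-0.2 -0.4  2.4] in goal axes [-0.2 -0.4  2.4] rot [ 0.0022  0.0024 -0.0003] F [-0.8 -0.6 -1.1] w 0.184
```

>>> play_rows(slide=[[0, 0, 1], [0, 0, 1.5], [0, 0, 1], [0, 0, 0]], angular=[[0, 0, 0], [0, 0, 0], [0, 0, 0], [0, 0, 0]], claw=[1, 1, 1, 1])

```text
time_s: 16.88
eef_pos: [0.615, -0.1309, 0.0529]
tcp_rot: [[-0.146, 0.989, 0.003], [0.989, 0.146, -0.003], [-0.003, 0.003, -1.0]]
wrist_force: [0.6, -0.4, -1.5]
gripper_width: 0.186
```

```bash
python3 -c "
from pm import *
goto(lane2w(.0415,-.048,.0525),.147+np.pi/2)"
```

```text
t 16.88 pos [ 0.615  -0.1309  0.0529] d tool mm [-0.1 -1.   0.4] in goal axes [-0.1 -1.   0.4] rot [ 0.0028  0.0034 -0.0005] F [ 0.6 -0.4 -1.5] w 0.186
```

>>> play_rows(slide=[[0, 0, 1], [0, 0, 1], [0, 0, 0]], angular=[[0, 0, 0], [0, 0, 0], [0, 0, 0]], claw=[1, 1, 1])

```text
time_s: 17.13
eef_pos: [0.6157, -0.131, 0.0528]
tcp_rot: [[-0.146, 0.989, 0.005], [0.989, 0.146, -0.004], [-0.005, 0.004, -1.0]]
wrist_force: [0.4, 0.2, -2.1]
gripper_width: 0.185
```

```bash
python3 -c "
from pm import *
goto(lane2w(.0415,-.048,.0525),.147+np.pi/2)"
```

```text
t 17.13 pos [ 0.6157 -0.131   0.0528] d tool mm [ 0.2 -1.6  0.3] in goal axes [ 0.2 -1.6  0.3] rot [ 0.0041  0.0046 -0.0008] F [ 0.4  0.2 -2.1] w 0.185
```

>>> play_rows(slide=[[0, -1.5, 2], [0, 0, 2], [0, 0, 0]], angular=[[0.004, 0.004, 0], [0, 0, 0], [0, 0, 0]], claw=[1, 1, 1])

```text
time_s: 17.38
eef_pos: [0.6162, -0.131, 0.053]
tcp_rot: [[-0.146, 0.989, 0.004], [0.989, 0.146, -0.002], [-0.002, 0.003, -1.0]]
wrist_force: [-0.1, -0.5, -2.8]
gripper_width: 0.181
```

```bash
python3 -c "
from pm import *
goto(lane2w(.0415,-.048,.0525),.147+np.pi/2)"
```

```text
t 17.38 pos [ 0.6162 -0.131   0.053 ] d tool mm [ 0.2 -2.1  0.5] in goal axes [ 0.2 -2.1  0.5] rot [ 0.0032  0.0025 -0.0009] F [-0.1 -0.5 -2.8] w 0.181
```

>>> play_rows(slide=[[0, 0, 0], [0, 0, 0], [0, 0, 0], [0, 0, 0]], angular=[[0, 0, 0], [0, 0, 0], [0, 0, 0], [0, 0, 0]], claw=[0.5, 0.4, 0.4, 0.4])

```text
time_s: 17.72
eef_pos: [0.6168, -0.1312, 0.0526]
tcp_rot: [[-0.146, 0.989, 0.005], [0.989, 0.146, -0.002], [-0.002, 0.005, -1.0]]
wrist_force: [0.1, 0.3, 0.5]
gripper_width: 0.292
```

```bash
python3 -c "
from pm import *
goto(lane2w(.0415,-.048,.0525),.147+np.pi/2);wrist('w14.png')"
```

```text
t 17.72 pos [ 0.6168 -0.1312  0.0526] d tool mm [ 0.5 -2.7  0.1] in goal axes [ 0.5 -2.7  0.1] rot [ 0.0049  0.0024 -0.0009] F [0.1 0.3 0.5] w 0.292
```

View pics/w14.png

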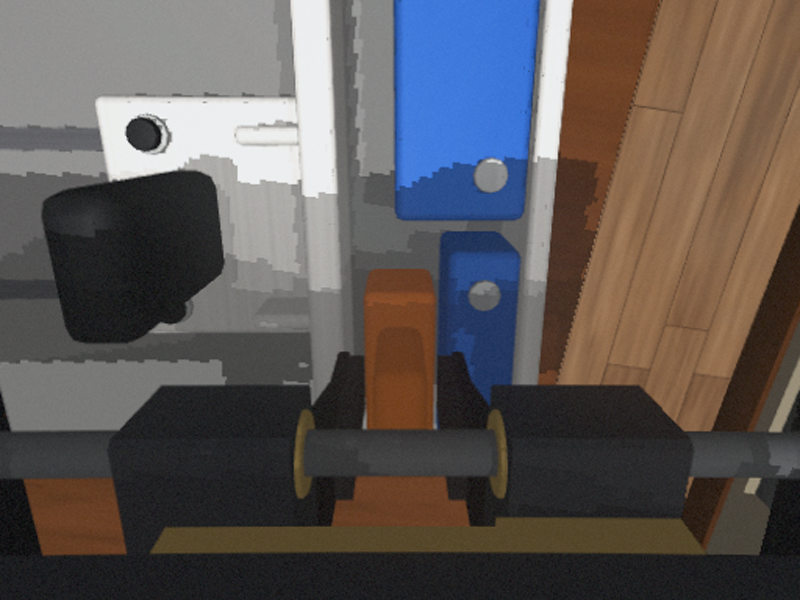

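>>> play_rows(slide=[[0, 0, -4], [0, 0, -10], [0, 0, -20], [0, 0, -30], [0, 0, -30], [0, 0, -15], [0, 0, 0]], angular=[[0, 0, 0], [0, 0, 0], [0, 0, 0], [0, 0, 0], [0, 0, 0], [0, 0, 0], [0, 0, 0]], claw=[0.25, 0.2, 0.2, 0.2, -1, -1, -1])

```text
time_s: 18.35
eef_pos: [0.6154, -0.1305, 0.1674]
tcp_rot: [[-0.147, 0.989, 0.002], [0.989, 0.147, 0.0], [-0.0, 0.002, -1.0]]
wrist_force: [0.8, 0.2, 1.2]
gripper_width: 0.547
```

```bash
python3 -c "
from pm import *
goto(lane2w(-.032,.003,.13),.147+np.pi/2)
c=manip.read_camera('scene');save('s14.png',cv2.resize(c['frame'][100:220,190:310],(720,600),interpolation=cv2.INTER_CUBIC))"
```

```text
t 18.35 pos [ 0.6154 -0.1305  0.1674] d tool mm [ 50.6 -74.9  37.3] in goal axes [ 50.5 -74.8  37.4] rot [0.0015 0.0001 0.0002] F [0.8 0.2 1.2] w 0.547
```

View pics/s14.png

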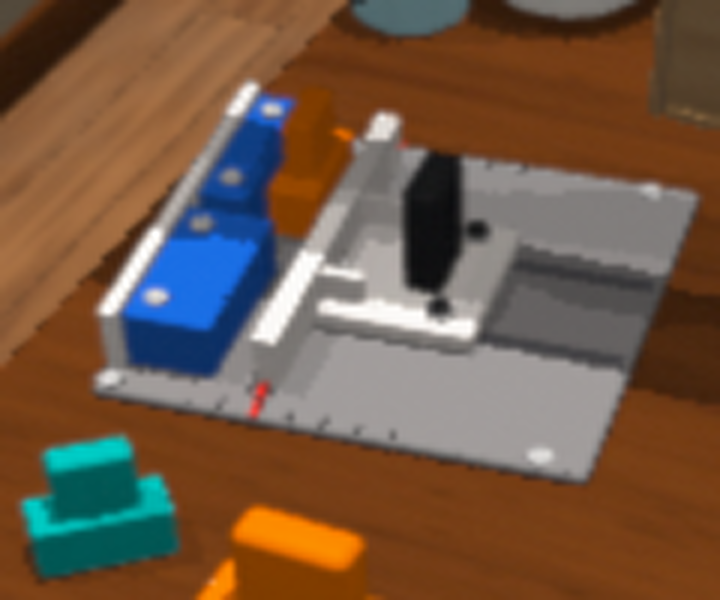

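>>> play_rows(slide=[[12, -18, 0], [18, -27, 0], [14, -20, 5], [4, -5, 15], [0, 0, 8], [0, 0, 0], [0, 0, 0]], angular=[[0, 0, 0], [0, 0, 0], [0, 0, 0], [0, 0, 0], [0, 0, 0], [0, 0, 0], [0, 0, 0]], claw=[-0.4, -0.4, -0.4, -0.4, -0.4, -0.4, -0.4])

```text
time_s: 18.98
eef_pos: [0.5325, -0.0927, 0.1318]
tcp_rot: [[-0.145, 0.989, -0.006], [0.989, 0.145, 0.001], [0.002, -0.006, -1.0]]
wrist_force: [-0.7, -0.4, 0.3]
gripper_width: 0.698
```

```bash
python3 -c "
from pm import *
goto(lane2w(-.032,.003,.058),.147+np.pi/2);wrist('w15.png')"
```

```text
t 18.98 pos [ 0.5325 -0.0927  0.1318] d tool mm [ 0.9  2.1 73.8] in goal axes [ 1.   1.6 73.8] rot [-0.0062 -0.002  -0.001 ] F [-0.7 -0.4  0.3] w 0.698
```

View pics/w15.png

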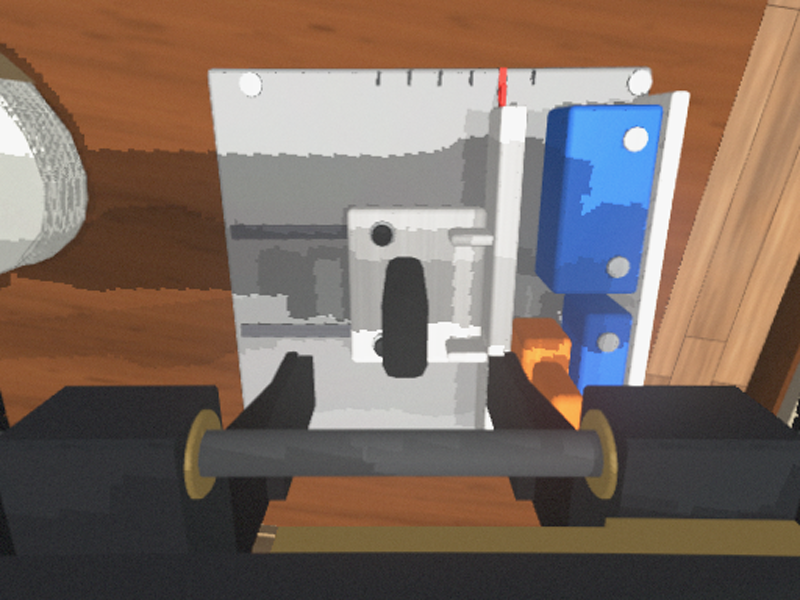

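>>> play_rows(slide=[[1, 1, 8], [0, 0, 18], [0, 0, 20], [0, 0, 15], [0, 0, 6], [0, 0, 2], [0, 0, 0]], angular=[[-0.006, -0.002, 0], [0, 0, 0], [0, 0, 0], [0, 0, 0], [0, 0, 0], [0, 0, 0], [0, 0, 0]], claw=[-0.4, -0.4, -0.4, -0.4, -0.4, -0.4, -0.4])

```text
time_s: 19.62
eef_pos: [0.5409, -0.0934, 0.0601]
tcp_rot: [[-0.141, 0.99, 0.01], [0.99, 0.141, 0.001], [-0.001, 0.01, -1.0]]
wrist_force: [-0.1, -0.2, 0.3]
gripper_width: 0.7
```

```bash
python3 -c "
from pm import *
goto(lane2w(-.032,.003,.058),.147+np.pi/2)"
```

```text
t 19.62 pos [ 0.5409 -0.0934  0.0601] d tool mm [ 2.9 -6.6  2. ] in goal axes [ 3.  -6.6  2.1] rot [ 0.0096  0.0006 -0.0055] F [-0.1 -0.2  0.3] w 0.7
```

>>> play_rows(slide=[[2, -7, 2], [0, 0, 0], [0, 0, 0], [0, 0, 0]], angular=[[0.01, 0, -0.005], [0, 0, 0], [0, 0, 0], [0, 0, 0]], claw=[-0.4, -0.4, -0.4, -0.4])

```text
time_s: 19.95
eef_pos: [0.5349, -0.0924, 0.0599]
tcp_rot: [[-0.146, 0.989, 0.003], [0.989, 0.146, -0.001], [-0.002, 0.003, -1.0]]
wrist_force: [0.1, 0.3, -0.1]
gripper_width: 0.698
```

```bash
python3 -c "
from pm import *
goto(lane2w(-.032,.003,.058),.147+np.pi/2)"
```

```text
t 19.95 pos [ 0.5349 -0.0924  0.0599] d tool mm [ 1.1 -0.8  1.9] in goal axes [ 1.1 -0.8  1.9] rot [ 0.0025  0.0017 -0.0004] F [ 0.1  0.3 -0.1] w 0.698
```

Now I close on the handle and take a force baseline.

>>> play_rows(slide=[[0, 0, 2], [0, 0, 0], [0, 0, 0], [0, 0, 0], [0, 0, 0], [0, 0, 0], [0, 0, 0], [0, 0, 0], [0, 0, 0], [0, 0, 0], [0, 0, 0]], angular=[[0, 0, 0], [0, 0, 0], [0, 0, 0], [0, 0, 0], [0, 0, 0], [0, 0, 0], [0, 0, 0], [0, 0, 0], [0, 0, 0], [0, 0, 0], [0, 0, 0]], claw=[0, 0.3, 0.4, 0.5, 1, 1, 1, 1, 1, 1, 1], grip_force=35)

```text
time_s: 20.87
eef_pos: [0.5358, -0.0928, 0.0594]
tcp_rot: [[-0.146, 0.989, 0.005], [0.989, 0.146, -0.003], [-0.003, 0.005, -1.0]]
wrist_force: [0.9, 0.0, 0.2]
gripper_width: 0.226
```

```bash
cat >> h.py <<'E'
def lf():
    s=manip.get_state();f=np.array(s['wrist_force']);cy,sy=np.cos(.147),np.sin(.147)
    p=w2lane(s['eef_pos'])
    print('t',round(s['time_s'],2),'F lane x,y,z',np.round([cy*f[0]+sy*f[1],-sy*f[0]+cy*f[1],f[2]],1),'tcp lane mm',np.round(p*1e3,1),'z',round(s['eef_pos'][2],4),'w',round(s['gripper_width'],3))
E
python3 -c "
from h import *
lf()
goto(lane2w(-.022,.003,.058),.147+np.pi/2)"
```

```text
t 20.87 F lane x,y,z [ 0.9 -0.1  0.2] tcp lane mm [-30.4   1.4] z 0.0594 w 0.226
t 20.87 pos [ 0.5358 -0.0928  0.0594] d tool mm [1.6 8.3 1.4] in goal axes [1.6 8.4 1.4] rot [ 0.0047  0.0033 -0.0004] F [0.9 0.  0.2] w 0.226
```

>>> play_rows(slide=[[0, 2, 0], [0, 2, 0], [0, 2, 0], [0, 1, 0], [0, 0, 0], [0, 0, 0]], angular=[[0, 0, 0], [0, 0, 0], [0, 0, 0], [0, 0, 0], [0, 0, 0], [0, 0, 0]], claw=[1, 1, 1, 1, 1, 1])

```text
time_s: 21.37
eef_pos: [0.5424, -0.0918, 0.0593]
tcp_rot: [[-0.146, 0.989, 0.003], [0.989, 0.146, -0.003], [-0.003, 0.002, -1.0]]
wrist_force: [-1.5, -0.6, 2.1]
gripper_width: 0.225
```

```bash
python3 -c "
from h import *
lf();wrist('w16.png')"
```

```text
t 21.37 F lane x,y,z [-1.6 -0.4  2.1] tcp lane mm [-23.7   1.4] z 0.0593 w 0.225
```

View pics/w16.png

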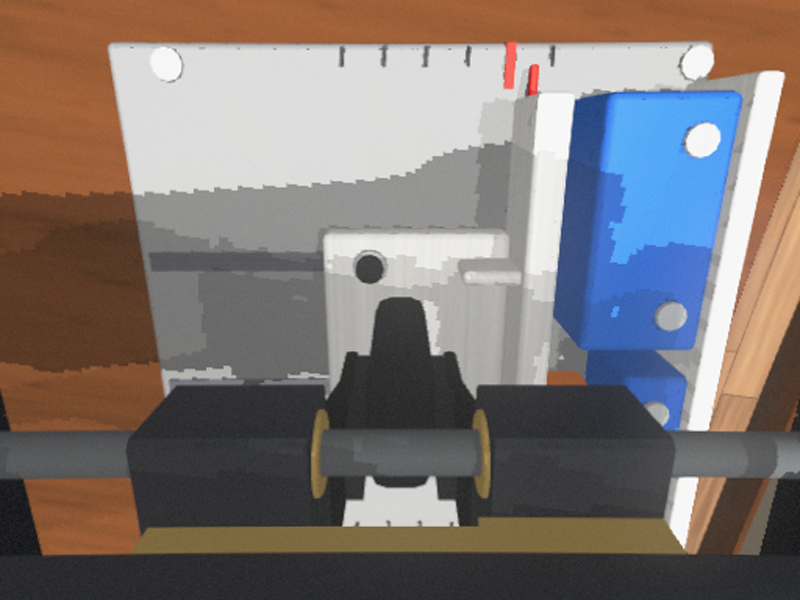

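>>> play_rows(slide=[[0, 1, 0], [0, 1, 0], [0, 0.5, 0], [0, 0, 0]], angular=[[0, 0, 0], [0, 0, 0], [0, 0, 0], [0, 0, 0]], claw=[1, 1, 1, 1])

```text
time_s: 21.75
eef_pos: [0.5444, -0.0915, 0.0594]
tcp_rot: [[-0.146, 0.989, 0.002], [0.989, 0.146, -0.003], [-0.004, 0.001, -1.0]]
wrist_force: [-1.6, -1.0, 1.4]
gripper_width: 0.232
```

```bash
python3 -c "
from h import *
lf()"
```

```text
t 21.75 F lane x,y,z [-1.7 -0.7  1.4] tcp lane mm [-21.6   1.4] z 0.0594 w 0.232
```

>>> play_rows(slide=[[0, 1, 0], [0, 1, 0], [0, 0, 0]], angular=[[0, 0, 0], [0, 0, 0], [0, 0, 0]], claw=[1, 1, 1])

```text
time_s: 22.0
eef_pos: [0.5444, -0.0915, 0.0594]
tcp_rot: [[-0.146, 0.989, -0.003], [0.989, 0.146, -0.004], [-0.004, -0.003, -1.0]]
wrist_force: [-1.3, -0.9, 0.4]
gripper_width: 0.229
```

```bash
python3 -c "
from h import *
lf()"
```

```text
t 22.0 F lane x,y,z [-1.4 -0.7  0.4] tcp lane mm [-21.6   1.4] z 0.0594 w 0.229
```

>>> play_rows(slide=[[0, 2, 0], [0, 2, 0], [0, 2, 0]], angular=[[0, 0, 0], [0, 0, 0], [0, 0, 0]], claw=[1, 1, 1])

```text
time_s: 22.25
eef_pos: [0.5442, -0.0915, 0.0592]
tcp_rot: [[-0.145, 0.989, -0.016], [0.989, 0.145, -0.008], [-0.005, -0.017, -1.0]]
wrist_force: [-9.6, -1.6, 8.5]
gripper_width: 0.233
```

```bash
python3 -c "
from h import *
lf()
manip.read_camera('top');lf();manip.read_camera('top');lf()
goto(lane2w(-.022,.0014,.0594),.147+np.pi/2)"
```

```text
t 22.25 F lane x,y,z [-9.7 -0.1  8.5] tcp lane mm [-21.8   1.4] z 0.0592 w 0.233
t 22.3 F lane x,y,z [-8.7  0.   9.2] tcp lane mm [-21.8   1.4] z 0.0592 w 0.224
t 22.35 F lane x,y,z [-10.    1.4   8.2] tcp lane mm [-21.8   1.4] z 0.0592 w 0.227
t 22.35 pos [ 0.5442 -0.0915  0.0592] d tool mm [-0.  -0.2 -0.2] in goal axes [-0.  -0.2 -0.2] rot [-0.0171  0.0052 -0.0015] F [-10.1  -0.1   8.2] w 0.227
```

```bash
python3 -c "
from h import *
c=manip.read_camera('scene');save('s17.png',cv2.resize(c['frame'][90:220,190:320],(600,600),interpolation=cv2.INTER_CUBIC))
lf();wrist('w17.png');lf()
c,T=last()
P=lambda px,z:np.round(w2lane(atz(c,T,np.array(px)/1.5625-.18,z))*1e3,1)"
```

```text
t 22.4 F lane x,y,z [-8.3  0.5  8.6] tcp lane mm [-21.8   1.4] z 0.0592 w 0.226
t 22.45 F lane x,y,z [-9.1  0.3  8. ] tcp lane mm [-21.8   1.4] z 0.0592 w 0.23
```

View pics/s17.png

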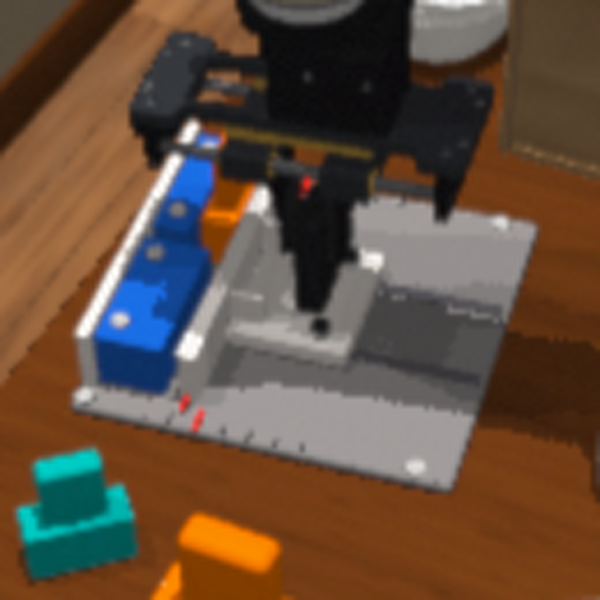

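View pics/w17.png

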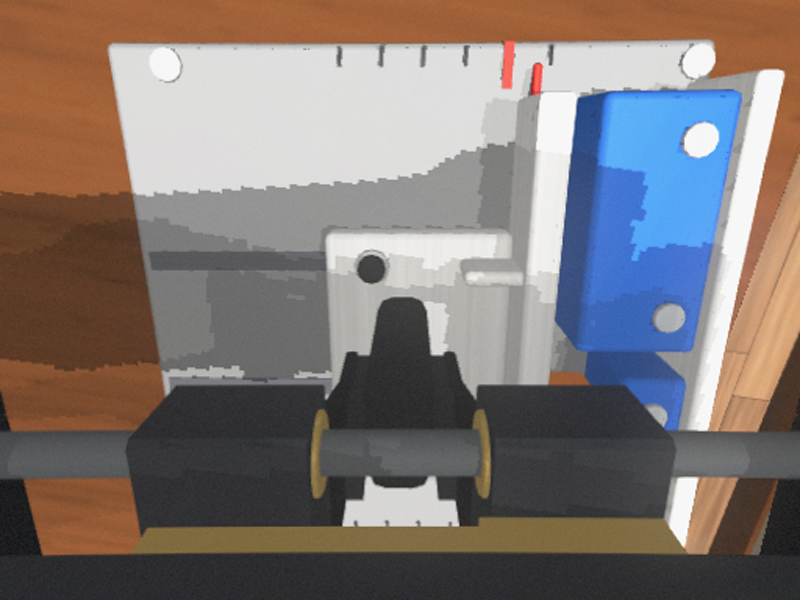

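```bash
python3 -c "
from h import *
c,T=last()
P=lambda px,z:np.round(w2lane(atz(c,T,np.array(px)/1.5625-.18,z))*1e3,1)
print('pointer',P((538.5,66),.014),P((536,92),.014),'mark',P((509,45),.009),P((507,85),.009),'plate face top',P((574,95),.047),P((553,300),.047),'thick face',P((580,100),.048))
save('w17c.png',cv2.resize(c['frame'][30:250,320:460],None,fx=5,fy=2.7,interpolation=cv2.INTER_CUBIC))
"
```

```text
pointer [ 27.7 106.6] [27.5 97.8] mark [ 17.2 114.4] [ 17.4 100.6] plate face top [31.9 94.8] [31.6 26.8] thick face [33.6 93.2]
```

View pics/w17c.png

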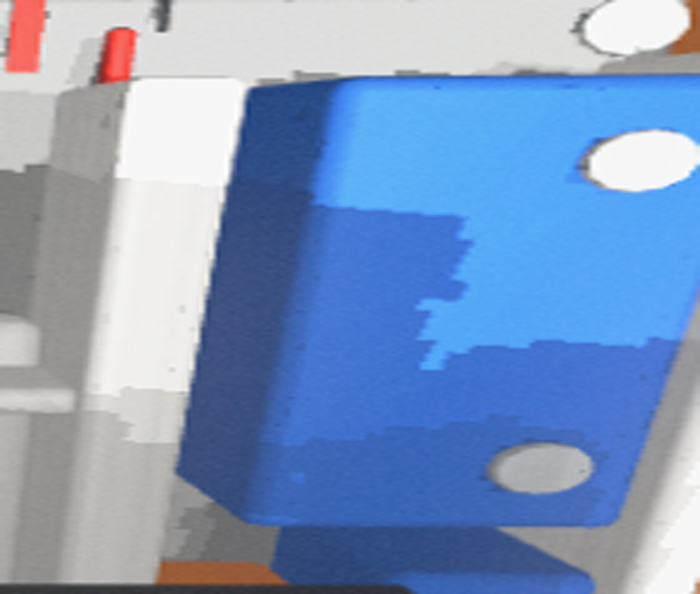

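```bash
python3 -c "
from h import *
for i in range(12): manip.read_camera('top');lf()
c=manip.read_camera('top');save('t18.png',cv2.resize(c['frame'],(800,600)))"
```

```text
t 22.5 F lane x,y,z [-9.3  0.5  7.8] tcp lane mm [-21.8   1.4] z 0.0592 w 0.229
t 22.55 F lane x,y,z [-9.   0.9  7.3] tcp lane mm [-21.8   1.4] z 0.0592 w 0.225
t 22.6 F lane x,y,z [-8.8  0.2  7.7] tcp lane mm [-21.8   1.4] z 0.0592 w 0.229
t 22.65 F lane x,y,z [-9.5  0.4  8.4] tcp lane mm [-21.8   1.4] z 0.0592 w 0.225
t 22.7 F lane x,y,z [-8.9  0.4  7.9] tcp lane mm [-21.8   1.5] z 0.0592 w 0.227
t 22.75 F lane x,y,z [-8.7  0.6  7.2] tcp lane mm [-21.8   1.5] z 0.0592 w 0.231
t 22.8 F lane x,y,z [-8.6  0.8  7.4] tcp lane mm [-21.8   1.4] z 0.0592 w 0.233
t 22.85 F lane x,y,z [-9.   1.5  8.5] tcp lane mm [-21.8   1.4] z 0.0592 w 0.227
t 22.9 F lane x,y,z [-9.1  0.4  7.8] tcp lane mm [-21.8   1.4] z 0.0592 w 0.231
t 22.95 F lane x,y,z [-9.2  0.3  7.9] tcp lane mm [-21.8   1.4] z 0.0592 w 0.223
t 23.0 F lane x,y,z [-8.3  0.8  7.7] tcp lane mm [-21.8   1.4] z 0.0592 w 0.226
t 23.05 F lane x,y,z [-8.9  0.9  7.4] tcp lane mm [-21.8   1.4] z 0.0592 w 0.229
```

View pics/t18.png

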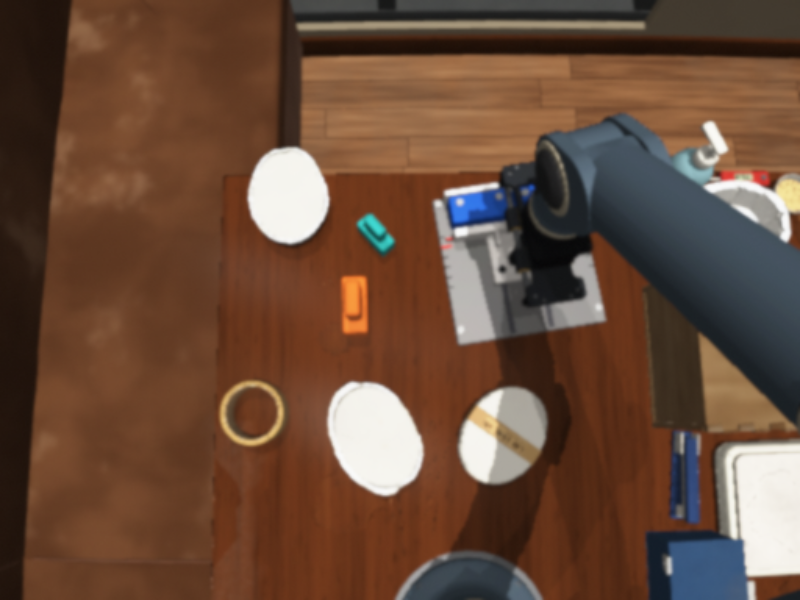

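>>> play_rows(slide=[[0, 2.2, -0.5]], angular=[[0, 0, 0]], claw=[1])

```text
time_s: 23.18
eef_pos: [0.5442, -0.0915, 0.0592]
tcp_rot: [[-0.145, 0.989, -0.02], [0.989, 0.145, -0.008], [-0.005, -0.021, -1.0]]
wrist_force: [-7.5, -1.9, 1.9]
gripper_width: 0.229
```

```bash
python3 -c "
from h import *
for i in range(12): manip.read_camera('top');lf()
goto(lane2w(-.022,.0014,.0594),.147+np.pi/2)"
```

```text
t 23.23 F lane x,y,z [-8.9 -0.   5.5] tcp lane mm [-21.9   1.4] z 0.0592 w 0.227
t 23.28 F lane x,y,z [-9.   1.4  5.3] tcp lane mm [-21.8   1.4] z 0.0592 w 0.229
t 23.33 F lane x,y,z [-8.3  0.5  5.7] tcp lane mm [-21.8   1.4] z 0.0592 w 0.23
t 23.38 F lane x,y,z [-8.4  0.4  4.7] tcp lane mm [-21.8   1.4] z 0.0592 w 0.231
t 23.43 F lane x,y,z [-9.2  0.3  5.4] tcp lane mm [-21.9   1.4] z 0.0592 w 0.226
t 23.48 F lane x,y,z [-8.6  0.7  3.9] tcp lane mm [-21.8   1.4] z 0.0592 w 0.229
t 23.53 F lane x,y,z [-8.3 -0.   3.9] tcp lane mm [-21.8   1.4] z 0.0592 w 0.224
t 23.58 F lane x,y,z [-9.4  0.7  3.9] tcp lane mm [-21.9   1.4] z 0.0592 w 0.226
t 23.63 F lane x,y,z [-8.6  0.2  4.9] tcp lane mm [-21.9   1.4] z 0.0592 w 0.228
t 23.68 F lane x,y,z [-8.4  0.2  4.5] tcp lane mm [-21.8   1.4] z 0.0592 w 0.228
t 23.73 F lane x,y,z [-8.6 -0.3  5.8] tcp lane mm [-21.8   1.4] z 0.0592 w 0.229
t 23.78 F lane x,y,z [-8.3  0.9  5.5] tcp lane mm [-21.9   1.4] z 0.0592 w 0.229
t 23.78 pos [ 0.5442 -0.0915  0.0592] d tool mm [-0.  -0.1 -0.2] in goal axes [-0.  -0.1 -0.2] rot [-0.0212  0.0053 -0.0017] F [-8.4 -0.3  5.5] w 0.229
```

>>> play_rows(slide=[[0, 2.8, -0.8]], angular=[[0, 0, 0]], claw=[1])

```text
time_s: 23.87
eef_pos: [0.5441, -0.0915, 0.0592]
tcp_rot: [[-0.145, 0.989, -0.026], [0.989, 0.144, -0.009], [-0.005, -0.027, -1.0]]
wrist_force: [-8.7, -1.1, 0.2]
gripper_width: 0.229
```

```bash
python3 -c "
from h import *
for i in range(10): manip.read_camera('top');lf()
wrist('w19.png')
c,T=last()
P=lambda px,z:np.round(w2lane(atz(c,T,np.array(px)/1.5625-.18,z))*1e3,1)
save('w19c.png',cv2.resize(c['frame'][10:250,300:460],None,fx=4,fy=2.4,interpolation=cv2.INTER_CUBIC))"
```

```text
t 23.92 F lane x,y,z [-9.7 -0.1  4.6] tcp lane mm [-21.9   1.4] z 0.0592 w 0.229
t 23.97 F lane x,y,z [-9.7  0.3  5.5] tcp lane mm [-21.9   1.4] z 0.0592 w 0.23
t 24.02 F lane x,y,z [-9.3  0.7  4.3] tcp lane mm [-21.9   1.4] z 0.0592 w 0.231
t 24.07 F lane x,y,z [-8.8 -0.1  3.4] tcp lane mm [-21.9   1.4] z 0.0592 w 0.227
t 24.12 F lane x,y,z [-9.5  0.9  3.8] tcp lane mm [-21.9   1.4] z 0.0592 w 0.226
t 24.17 F lane x,y,z [-9.2  0.2  2.9] tcp lane mm [-21.9   1.4] z 0.0592 w 0.231
t 24.22 F lane x,y,z [-9.4  1.1  4.3] tcp lane mm [-21.9   1.4] z 0.0592 w 0.231
t 24.27 F lane x,y,z [-8.8 -0.2  3.5] tcp lane mm [-21.9   1.4] z 0.0592 w 0.23
t 24.32 F lane x,y,z [-8.2  0.1  3.4] tcp lane mm [-21.9   1.4] z 0.0592 w 0.227
t 24.37 F lane x,y,z [-9.9  0.7  4. ] tcp lane mm [-21.9   1.4] z 0.0592 w 0.232
```

View pics/w19.png

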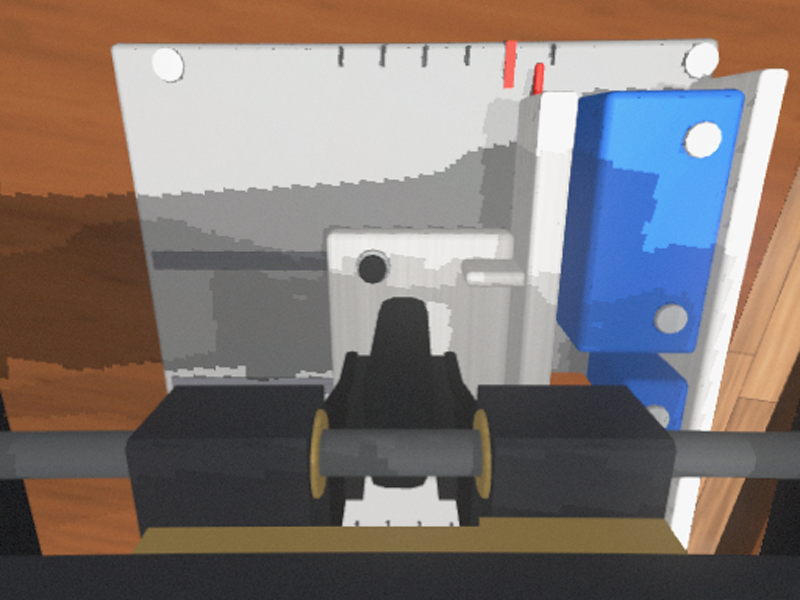

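The push is steady at about 9.3 N along the lane, with less downward load than before. The pointer is about 10 mm past the mark, which matches flush on the gauge. I'm handing the job in.

```bash
python3 -c "
from h import *
print(manip.job_done());lf()"
```

```text
the job is handed in; nothing more can be done
None
the job is handed in; nothing more can be done
```

The job is handed in with the guide pressed against the gauge block and the gripper still holding the handle. There were three parts:

- **Guide to the marks:** I slid it by the handle until the left pointer stood at its mark. I did not check the right pointer close up.
- **Gauge block:** I put the smaller orange block upright in the bay in front of the thin blue block, square to the lane. I let it down onto the board and released it. It stood about 2 mm nearer the fence than the middle of the bay.
- **Clamping:** I took the guide again and pressed it up to the gauge block.

**Last checks:**
- **Guide position:** the pointer measured 10.2 mm past the mark, so the guide reads about 0.008, which is flush. I took this just before two small final push adjustments; the arm moved about 0.1 mm in them.
- **Push:** the force along the lane held between 8.2 and 9.9 N, average about 9.3 N, over the last half second. That is slightly under the 10 N you asked for.
- **Downward load:** about 4 N of downward force remains on the handle, and the tool leans about 1.5°.
- **Gauge block while clamped:** the gripper hid most of it, so its squareness was seen only before clamping.
- **Bystanders:** the meal tray and the tape roll had not moved in the overhead picture.
- **Time:** about 24 s of the 72 s allowed.

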